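Clamp a forming die in the bench cam press

TASK

Stand the steel forming die upright in the V nest of the green cam press and let go of it, then crank the handle anticlockwise until the follower rests in the cam's flat dwell, so that the ram holds the die home in the V, and let go of the handle there. The handle stiffens while the ram spring is being loaded and goes slack in the dwell; do not force it up the second rise beyond, which would overload the ram spring. Leave the other things on the bench where they are.

Things in the scene. Friction and masses are not known exactly. Their poses are not given: they have to be found in the camera images.
- die: steel forming die to be clamped: round dark base 56 mm across and 20 mm high, with a bright round boss 34 mm across and 30 mm high on it (50 mm in all), 0.45 to 0.7 kg. Origin: centre of its underside; z up.
- press: green cam press, fixed: plate 320 x 170 mm, 12 mm thick. Origin on the cam's axis at the bench top; +x points from the cam to the nest (plate from x = -90 to 230 mm), z up. From -x to +x: crank and cam, roller follower, guide (tops out 38 mm above the bench), ram, nest. All but the crank is below 40 mm.
- nest (a point): where the underside centre of the die is when it sits fully in the 90 degree V: on the plate top (12 mm above the bench), 158 mm along the press's +x from the cam's axis. The V's two slick steel walls stand on the nest's +x side only, up to 34 mm above the bench. The ram face starts about 12 mm short of a seated die; it pushes a die left a few mm short of the V home.
- crank_axis (a point): point on the vertical axis of crank and cam, 90 mm above the bench; its axes are those of the press.
- knob_grip (a point): grip point in the axis of the crank's upright wooden knob, 90 mm above the bench. The knob is 24 mm across, from 62 to 112 mm above the bench, 70 mm from the crank axis, and spins freely on its pin, so a gripper can keep its own heading while it carries the knob round. The crank arm is below, 48 to 62 mm up.
- crank (a joint): crank angle in rad, 0 to 4.6 (stops), grows anticlockwise seen from above; at 0 the arm points 100 degrees anticlockwise from the press's +x. Starts at 0 to 0.3, follower down. The cam is set differently on its shaft each time: the flat dwell begins anywhere from 1.8 to 3.6 and is 0.5 rad wide, straight after a long rise; a second rise follows it at once.
- ram_rest (a point): fixed point where the ram's brass face (26 mm wide, 16 mm high) rests before cranking. The ram sits on the follower through a 4 N/mm spring: it stops at the die while the spring is loaded, to about 44 N in the dwell; over 54 N is overload. Force along the path at the knob: end of the rise 8 to 13 N, dwell 2 to 5 N, second rise 14 N and more. Let go on a rise, the crank runs back down it.
- hammer: bystander: hammer with a wooden handle lying on the bench; leave it alone. Origin: its underside.
- spoon: bystander: copper spoon lying on the bench; leave it alone. Origin: its underside.
- brass_ring: bystander: brass ring, 52 mm across, 14 mm high; leave it alone. Origin: its underside.
- wax_tin: bystander: round red tin, 68 mm across, 50 mm high; leave it alone. Origin: its underside.
- screwdriver: bystander: screwdriver with a yellow handle; leave it alone. Origin: its underside.
- stake: bystander: upright steel cylinder, 40 mm across, 60 mm high; leave it alone. Origin: its underside.

How it is judged:
By the outcome, as a careful person would: the job done as asked, in the order asked, and still so for the second after the job is handed in, with the robot touching nothing.
It also fails if it takes over 72 s, if anything falls off the work surface, if the arm or the gripper's body presses on something with over 40 N, if the wrist force passes 120 N, or if a joint passes its speed limit or range.

ROBOT

A 6-joint arm with a two-finger parallel gripper is mounted at the origin on the work surface. World frame = base frame: x ahead of the robot, y to its left, z up, the work surface at z = 0. Lengths are in m, angles in degrees, forces in N, time in s.
With the tool pointing down it reaches from about 0.35 to 0.875 m from the base axis. Payload 4.2 kg.
Tool frame: the origin (TCP) lies between the finger pads; the fingertips stand 8 mm ahead of it and the grasp point (between the pads) lies 11 mm behind it; z points along the fingers, y is the line along which they close (so a half turn about z gives the same grasp; the last joint's range is limited). The gripper opens to 87 mm and grips with 3 to 60 N. Pads are 19 mm wide; open, the fingers measure 117 mm over their backs; the gripper's body (75 mm by 190 mm) begins 51 mm behind the grasp point.
Start: joints at [-50.73, 22.042, 0.453, 0, -68.411, -14.817], TCP at [0.259, -0.569, 0.204] pointing down, gripper open.
Joint ranges: [-179.83, 179.83], [-69.29, 118.12], [-61.27, 80.66], [-181.25, 117.63], [-171.15, -9.14], [-177.46, 177.46]. Speed limits (degrees/s): [159.86, 159.86, 180, 180, 180, 180].

INTERFACE

Orientations are given as a 3x3 rotation matrix whose columns are the frame's x, y, z axes.
In Python, from station import sense, capture, camera_model, finish_job, find_in gives the robot as it stands. The module is installed in compiled form; this text tells all that it offers.
- The arm moves only by the tool arm_command, never from a script. Its argument "motion" is a list of rows, each a list of 7 numbers: the finger opening in mm, from 0 to 87, then the shift along the tool's x, y, z in mm, then the turn, a rotation vector about the tool's x, y, z in rad. In form: [[jaw, dx, dy, dz, rx, ry, rz], ...]. A call has 1 to 8 rows; each row shifts and turns the commanded pose from where the row before left it, along the tool's axes as they then stand; what a row does not reach is not made up. A row lasts 1/10 s, in which the tool goes at most 50 mm and 8.59 degrees, less where a joint would pass 70% of its speed; a pose out of reach is approached as far as the arm can. A call with a gripper value outside its range is refused whole. The fingers move at their own pace and stop on an object; the grip force is fixed at half the most. Time passes only in rows, so rows that do not move let the fingers close. It gives the time, the measured TCP pose, the force, the opening and the grip force at its end, in the units of the state.
- sense(): the state, without advancing time (a new reading comes with each control period).
- capture(name): name is "scene" or "top" or "wrist"; returns the picture (384x512x3 uint8, red, green, blue); there is no depth.
- camera_model(name): a dict with "fx", "fy", "cx", "cy" (pixels), "R" (3x3) and "t" (3): a world point X has camera coordinates R X + t. Camera axes: x right, y down, z forward; pixel columns grow to the right and rows downward; lengths in m; the calibration is good to about 2 mm. The wrist camera is an equidistant fisheye: a pixel r from the principal point sees the ray r / f radians off the axis. A picture is of the moment at which its call begins: read the wrist's pose just before it. camera_model takes no time and is no camera call; for the wrist camera it gives the pose at the moment of the call.
- finish_job(): hands the job in; it is judged then, once.
Trained networks look in the newest picture that a camera, given by its name, has taken for a name from the list of things; names that differ only in an ending like _2 or _b are one class to them, and where a whole thing is asked for, a point or a joint stands for the part that bears it (a point fixed in the world has none). Each returns a list of dicts, best first, with "p" (0 to 1); they miss things now and then, are a little off and sometimes report something else, mostly with a low value. They report only what shows in the picture. A call takes as long as a camera call.
- find_in(target, camera): "location" ([row, column] in pixels, amid what is visible of it).
The state is a dict: "time_s": time; "joints": joint angles; "joint_velocities": joint speeds; "effort": joint torques, N m; "tcp_pos": TCP position; "ee_rot": TCP orientation; "wrist_force": force on the tool from outside, world axes, zero at the start; "moment": the same for the moment, N m; "gripper_width": opening from 0.0 (shut) to 1.0 (fully open); "gripper_force": force on a finger pad.
Only numpy, scipy, OpenCV 4.12 (cv2) and the standard library are available. Lean on these libraries where they do the work, as an engineer would, in place of code of your own. Each camera call takes 0.05 s, during which the arm holds its last target. There are 200 camera calls.

## Working session

There is one attempt and no reset: what is moved stays moved. The work goes in short steps, Python scripts to look and compute and a tool call to move; the robot and the scene stay as the last step left them, time stands still between calls to the robot, and variables do not carry over. Pictures are saved under pics/ and viewed, at most 10 in all, crops included, and the job is handed in when it is done.

Besides the shell and the picture viewer there is one more tool, called after "Request:" by a JSON object that holds its "op" and its "data", one argument or row to a line. arm_command: Moves the arm, as the interface text tells. Its arguments: {"type":"object","properties":{"motion":{"type":"array"}},"required":["motion"]}

```bash
mkdir -p pics; cat > h.py <<'E'
import numpy as np, cv2
from station import *
def ray(cam,rc,m=None):
    m=m or camera_model(cam); r,c=rc
    u=np.array([(c-m['cx'])/m['fx'],(r-m['cy'])/m['fy']])
    if cam=='wrist':
        th=np.linalg.norm(u); d=np.r_[u/th*np.sin(th),np.cos(th)] if th>1e-9 else np.array([0,0,1.])
    else: d=np.r_[u,1]
    R=np.array(m['R']);t=np.array(m['t'])
    return -R.T@t, R.T@d
def at(cam,rc,z,m=None):
    o,d=ray(cam,rc,m); return o+d*(z-o[2])/d[2]
def proj(cam,X,m=None):
    m=m or camera_model(cam); p=np.array(m['R'])@X+np.array(m['t'])
    if cam=='wrist':
        th=np.arctan2(np.hypot(*p[:2]),p[2]); u=p[:2]/np.hypot(*p[:2])*th
    else: u=p[:2]/p[2]
    return [u[1]*m['fy']+m['cy'],u[0]*m['fx']+m['cx']]
def save(cam,n):
    im=capture(cam); cv2.imwrite(f'pics/{n}.png',im[:,:,::-1]); return im
E
python3 - <<'E'
from h import *
np.set_printoptions(precision=3,suppress=True)
print(sense())
a=save('scene','s1');b=save('top','t1')
cv2.imwrite('pics/t1b.png',cv2.resize(b[:,:,::-1],(800,600),interpolation=3))
for c in ('top','scene'):
    for n,z in (('die',.025),('press',.02),('knob_grip',.09),('ram_rest',.03),('nest',.012),('stake',.03),('wax_tin',.025),('brass_ring',.01),('hammer',.01),('spoon',0.01),('screwdriver',.01)):
        try: print(c,n,[(round(f['p'],2),np.round(f['location'],1),at(c,f['location'],z)) for f in find_in(n,c)[:2]])
        except Exception as e: print(c,n,e)
E
```

```text
{'time_s': 0.0, 'joints': array([-50.731,  22.089,   0.378,  -0.029, -68.41 , -14.818]), 'joint_velocities': array([-0.09 , -0.056,  0.006,  0.151, -0.012,  0.024]), 'effort': array([ -0.   , -39.066,  18.741,   4.22 ,   0.011,  -0.   ]), 'tcp_pos': array([ 0.258, -0.568,  0.203]), 'ee_rot': array([[-0.91 , -0.414, -0.001],
       [-0.414,  0.91 ,  0.002],
       [ 0.   ,  0.002, -1.   ]]), 'wrist_force': array([ 0.198, -0.927,  0.357]), 'moment': array([ 0.038, -0.023,  0.012]), 'gripper_force': 0.0, 'gripper_width': 0.9994487314550372}
top die [(0.51, array([187.6, 129.4]), array([0.546, 0.327, 0.025]))]
top press [(0.76, array([183.3, 261.3]), array([ 0.561, -0.056,  0.02 ]))]
top knob_grip [(0.51, array([200.7, 294. ]), array([ 0.503, -0.143,  0.09 ]))]
top ram_rest [(0.58, array([185.2, 261.1]), array([ 0.554, -0.055,  0.03 ])), (0.26, array([204.4, 384.7]), array([ 0.5  , -0.415,  0.03 ]))]
top nest [(0.78, array([186.2, 259.2]), array([ 0.554, -0.05 ,  0.012]))]
top stake [(0.76, array([179.6,  82.2]), array([0.568, 0.463, 0.03 ])), (0.47, array([181.5, 294. ]), array([ 0.566,
[... 676 characters left out ...]
3]), array([ 0.572, -0.033,  0.03 ])), (0.36, array([255.4, 367.4]), array([0.56 , 0.338, 0.03 ]))]
scene nest [(0.56, array([201.2, 243.2]), array([ 0.568, -0.056,  0.012]))]
scene stake [(0.77, array([279.8, 413.4]), array([0.566, 0.461, 0.03 ])), (0.39, array([226.1, 431.8]), array([0.354, 0.432, 0.03 ]))]
scene wax_tin [(0.77, array([294.9, 370.1]), array([0.665, 0.396, 0.025]))]
scene brass_ring [(0.76, array([285.2, 324.9]), array([0.692, 0.293, 0.01 ]))]
scene hammer [(0.83, array([153.3, 170.9]), array([ 0.517, -0.41 ,  0.01 ]))]
scene spoon [(0.63, array([185.7, 149.3]), array([ 0.683, -0.333,  0.01 ]))]
scene screwdriver [(0.81, array([222.7, 434.4]), array([0.312, 0.429, 0.01 ]))]
```

View pics/t1b.png

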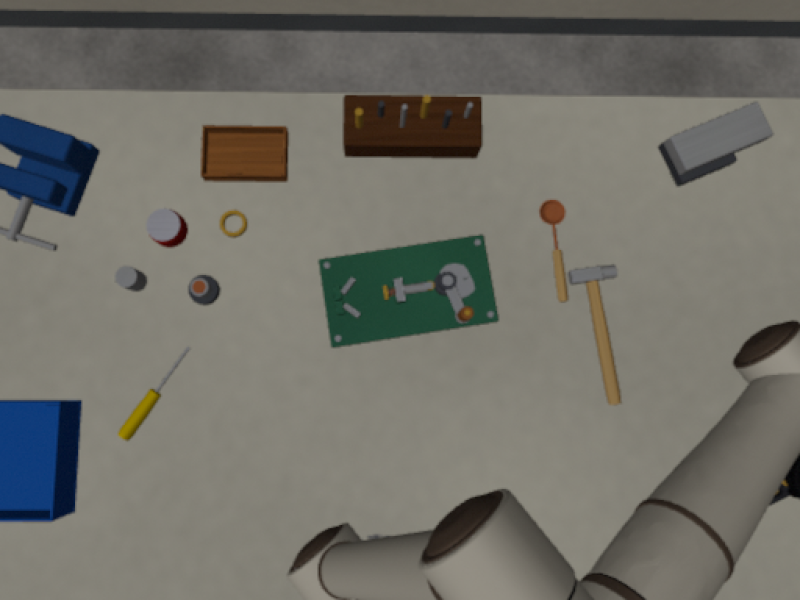

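View pics/s1.png

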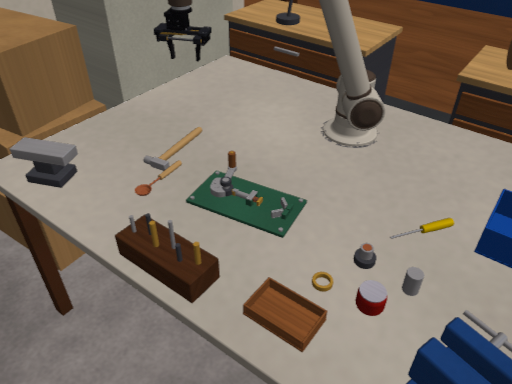

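```bash
cat >> h.py <<'E'
def plate(cam,im,lo=None,m=None):
    hsv=cv2.cvtColor(im,cv2.COLOR_RGB2HSV); k=cv2.inRange(hsv,(65,90,30),(95,255,200))
    k=cv2.morphologyEx(k,cv2.MORPH_CLOSE,np.ones((9,9)))
    c=max(cv2.findContours(k,0,2)[0],key=cv2.contourArea)[:,0]
    P=np.array([at(cam,(y,x),.012,m)[:2] for x,y in c],np.float32)
    return cv2.minAreaRect(P*1000),k
E
python3 - <<'E'
from h import *
np.set_printoptions(precision=4,suppress=True)
for c,n in (('top','t1'),('scene','s1')):
    im=cv2.imread(f'pics/{n}.png')[:,:,::-1].copy()
    r,k=plate(c,im); print(c,r)
b=cv2.imread('pics/t1.png');s=cv2.imread('pics/s1.png')
f=lambda i,y,x,h,w:cv2.resize(i[y:y+h,x:x+w],(400,300),interpolation=cv2.INTER_CUBIC)
cv2.imwrite('pics/crops.png',np.vstack([np.hstack([f(b,145,200,90,120),f(b,165,110,30,40)]),np.hstack([f(s,140,180,90,120),f(s,238,345,30,40)])]))
A=[]
for c,p in (('top',(187.6,129.4)),('scene',(256.8,365.9))):
    o,d=ray(c,p); print(c,o,d/abs(d[2]))
for c in('top','scene'): print(c,proj(c,np.array([.554,.331,.0])),proj(c,np.array([.554,.331,.05])))
E
```

```text
top ((556.5239868164062, -55.54148864746094), (165.3956298828125, 314.68707275390625), 9.235889434814453)
scene ((560.9920654296875, -51.604736328125), (172.1724090576172, 317.8543395996094), 9.190496444702148)
top [0.3769 0.0146 1.3036] [ 0.1321  0.2446 -1.    ]
scene [1.3379 0.567  0.847 ] [-0.9437 -0.2816 -1.    ]
top [np.float64(185.94879508289986), np.float64(130.31849030583334)] [np.float64(183.5628467804403), np.float64(126.12484105364005)]
scene [np.float64(260.7954072711334), np.float64(364.17401631240125)] [np.float64(247.21887781376654), np.float64(367.2763701755239)]
```

View pics/crops.png

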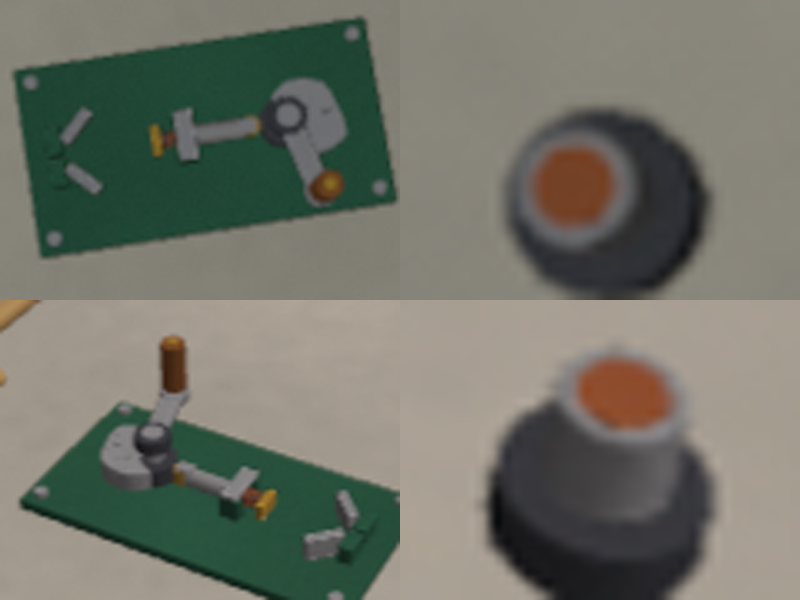

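The die stands upright (boss at top-crop ≈(575,187), base ≈(608,200)), and the press's +x runs towards the left of the top view, about 99° in world. I'll move over the press to refine with the wrist camera.

```bash
cat >> h.py <<'E'
def plan(pos,yaw,jaw,step=.045,turn=.14,vertical=True):
    """rows bringing the TCP to pos (m) with tool y at world angle yaw (deg)"""
    s=sense(); p=np.array(s['tcp_pos']); R=s['ee_rot']; y0=np.arctan2(R[1,1],R[0,1])
    dy=(np.radians(yaw)-y0+np.pi)%(2*np.pi)-np.pi
    d=np.array(pos)-p; n=int(np.ceil(max(np.linalg.norm(d)/step,abs(dy)/turn,1)))
    rows=[]
    for i in range(n):
        a=y0+dy*i/n; Y=np.array([np.cos(a),np.sin(a),0]); Z=np.array([0,0,-1.]); X=np.cross(Y,Z)
        rows.append([jaw]+[round(float(1000*(v@d)/n),1) for v in (X,Y,Z)]+[0,0,round(float(-dy/n),3)])
    for i in range(0,n,8): print(str(rows[i:i+8]).replace(' ',''))
E
python3 -c "
from h import *
plan([.54,0.0,.32],189.2,87)"
```

```text
[[87,-32.8,26.8,-7.7,0,0,-0.087],[87,-35.0,23.8,-7.7,0,0,-0.087],[87,-36.9,20.7,-7.7,0,0,-0.087],[87,-38.6,17.4,-7.7,0,0,-0.087],[87,-39.9,14.0,-7.7,0,0,-0.087],[87,-41.0,10.5,-7.7,0,0,-0.087],[87,-41.7,6.9,-7.7,0,0,-0.087],[87,-42.2,3.2,-7.7,0,0,-0.087]]
[[87,-42.3,-0.5,-7.7,0,0,-0.087],[87,-42.1,-4.1,-7.7,0,0,-0.087],[87,-41.6,-7.8,-7.7,0,0,-0.087],[87,-40.8,-11.4,-7.7,0,0,-0.087],[87,-39.6,-14.9,-7.7,0,0,-0.087],[87,-38.2,-18.2,-7.7,0,0,-0.087],[87,-36.4,-21.5,-7.7,0,0,-0.087]]
```

Request:
{"op": "arm_command", "data": {
  "motion": [
    [87, -33, 27, -8, 0, 0, -0.087],
    [87, -35, 24, -8, 0, 0, -0.087],
    [87, -37, 21, -8, 0, 0, -0.087],
    [87, -39, 17, -8, 0, 0, -0.087],
    [87, -40, 14, -8, 0, 0, -0.087],
    [87, -41, 10, -8, 0, 0, -0.087],
    [87, -42, 7, -8, 0, 0, -0.087],
    [87, -42, 3, -8, 0, 0, -0.087]
  ]
}}

```text
time_s: 2.0
tcp_pos: [0.4102, -0.2633, 0.2686]
ee_rot: [[-0.43, -0.903, 0.001], [-0.903, 0.43, -0.0], [-0.0, -0.001, -1.0]]
wrist_force: [1.0, -0.5, 0.1]
gripper_width: 1.005
gripper_force: 0.0
```

Request:
{"op": "arm_command", "data": {
  "motion": [
    [87, -42, 0, -8, 0, 0, -0.087],
    [87, -42, -4, -8, 0, 0, -0.087],
    [87, -42, -8, -8, 0, 0, -0.087],
    [87, -41, -11, -8, 0, 0, -0.087],
    [87, -40, -15, -8, 0, 0, -0.087],
    [87, -38, -18, -8, 0, 0, -0.087],
    [87, -36, -21, -8, 0, 0, -0.087],
    [87, 0, 0, 0, 0, 0, 0]
  ]
}}

```text
time_s: 2.8
tcp_pos: [0.5419, 0.0046, 0.3243]
ee_rot: [[0.166, -0.986, 0.002], [-0.986, -0.166, 0.001], [-0.0, -0.002, -1.0]]
wrist_force: [-0.9, 0.5, -0.8]
gripper_width: 1.0
gripper_force: 0.0
```

```bash
python3 - <<'E'
from h import *
np.set_printoptions(precision=4,suppress=True)
s=sense(); print(s['tcp_pos'],s['ee_rot'],s['joints'],s['wrist_force'],s['time_s'])
m=camera_model('wrist'); im=save('wrist','w1'); print(-np.array(m['R']).T@m['t'],m['fx'],m['cx'],m['cy'])
cv2.imwrite('pics/w1b.png',cv2.resize(im[:,:,::-1],(800,600),interpolation=3))
r,k=plate('wrist',im,m=m); print(r)
for n,z in (('die',.025),('knob_grip',.09),('nest',.012),('ram_rest',.03),('crank_axis',.06)):
    print(n,[(round(f['p'],2),np.round(f['location'],1),at('wrist',f['location'],z,m)) for f in find_in(n,'wrist')[:2]])
E
```

```text
[0.5419 0.0046 0.3243] [[ 0.1663 -0.9861  0.0019]
 [-0.9861 -0.1663  0.0007]
 [-0.0004 -0.002  -1.    ]] [ 17.6295  10.2752   1.1197  -0.005  -80.731   -8.0577] [-0.9435  0.5051 -0.7605] 2.8
[ 0.5532 -0.0656  0.5047] 297.3186396354542 256.6969519084349 197.10157975764574
((557.6072998046875, -56.37998962402344), (167.41314697265625, 315.30780029296875), 9.12103271484375)
die [(0.53, array([309. , 221.8]), array([0.5632, 0.2956, 0.025 ]))]
knob_grip [(0.88, array([ 66.7, 300.7]), array([ 0.5067, -0.1513,  0.09  ]))]
nest [(0.66, array([123.4, 256.1]), array([ 0.5543, -0.0602,  0.012 ]))]
ram_rest [(0.83, array([125.5, 253.1]), array([ 0.5584, -0.0563,  0.03  ]))]
crank_axis [(0.94, array([124.6, 252.7]), array([ 0.5588, -0.0581,  0.06  ]))]
```

View pics/w1b.png

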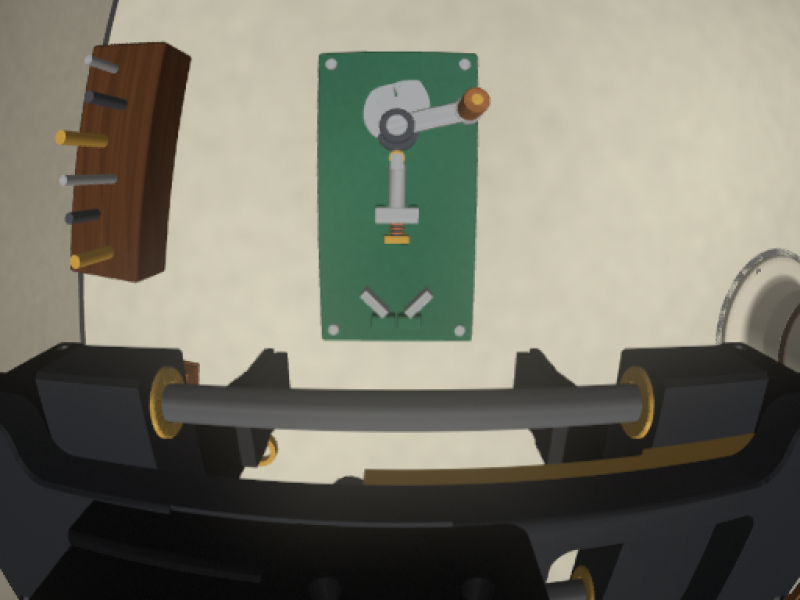

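The wrist view shows the press head-on: hub (397,125), knob top (477,100), ram face (397,240), V (397,305). The plate pose agrees with the top view to within about 1 mm.

```bash
python3 - <<'E'
from h import *
np.set_printoptions(precision=4,suppress=True)
m=camera_model('wrist'); k=1/1.5625
for n,x,y,z in (('hub',397,125,.062),('knobtop',477.5,100,.112),('b',331,64,.014),('b',464.5,64,.014),('b',333.5,330,.014),('b',459.5,330,.014),('face',397,240,.036),('ram end fol',397,157,.03)):
    print(n,at('wrist',(y*k-.2,x*k-.2),z,m))
plan([.55,.40,.25],189.15,87)
E
```

```text
hub [ 0.5639 -0.1297  0.062 ]
knobtop [ 0.4994 -0.1566  0.112 ]
b [ 0.6451 -0.1935  0.014 ]
b [ 0.5063 -0.2153  0.014 ]
b [0.6006 0.0942 0.014 ]
b [0.4621 0.072  0.014 ]
face [ 0.5464 -0.018   0.036 ]
ram end fol [ 0.5597 -0.1013  0.03  ]
[[87,-39.3,-7.4,7.4,0,0,-0.0],[87,-39.3,-7.4,7.4,0,0,-0.0],[87,-39.3,-7.4,7.4,0,0,-0.0],[87,-39.3,-7.4,7.4,0,0,-0.0],[87,-39.3,-7.4,7.4,0,0,-0.0],[87,-39.3,-7.4,7.4,0,0,-0.0],[87,-39.3,-7.4,7.4,0,0,-0.0],[87,-39.3,-7.4,7.4,0,0,-0.0]]
[[87,-39.3,-7.4,7.4,0,0,-0.0],[87,-39.3,-7.4,7.4,0,0,-0.0]]
```

Request:
{"op": "arm_command", "data": {
  "motion": [
    [87, -39, -7, 7, 0, 0, 0],
    [87, -39, -7, 7, 0, 0, 0],
    [87, -39, -7, 7, 0, 0, 0],
    [87, -39, -7, 7, 0, 0, 0],
    [87, -39, -7, 7, 0, 0, 0],
    [87, -39, -7, 7, 0, 0, 0],
    [87, -39, -7, 7, 0, 0, 0],
    [87, -39, -7, 7, 0, 0, 0]
  ]
}}

```text
time_s: 3.9
tcp_pos: [0.5451, 0.3181, 0.268]
ee_rot: [[0.159, -0.987, 0.0], [-0.987, -0.159, 0.0], [-0.0, -0.0, -1.0]]
wrist_force: [0.4, 1.0, -0.6]
gripper_width: 0.997
gripper_force: 0.0
```

Request:
{"op": "arm_command", "data": {
  "motion": [
    [87, -39, -7, 7, 0, 0, 0],
    [87, -39, -7, 7, 0, 0, 0],
    [87, 0, 0, 0, 0, 0, 0],
    [87, 0, 0, 0, 0, 0, 0],
    [87, 0, 0, 0, 0, 0, 0]
  ]
}}

```text
time_s: 4.4
tcp_pos: [0.5468, 0.3956, 0.2545]
ee_rot: [[0.159, -0.987, 0.0], [-0.987, -0.159, 0.0], [0.0, -0.0, -1.0]]
wrist_force: [0.3, -1.0, -0.3]
gripper_width: 0.998
gripper_force: 0.0
```

```bash
python3 - <<'E'
from h import *
np.set_printoptions(precision=4,suppress=True)
s=sense(); print(s['tcp_pos'],s['ee_rot'],s['joints'],s['time_s'])
m=camera_model('wrist'); im=save('wrist','w2')
print([(round(f['p'],2),np.round(f['location'],1),at('wrist',f['location'],.03,m)) for f in find_in('die','wrist')[:2]])
y,x=map(int,proj('wrist',np.array([.553,.328,.03]),m)); print(y,x)
y0,x0=y-50,x-65
cv2.imwrite('pics/w2c.png',cv2.resize(im[max(y0,0):y0+100,x0:x0+130,::-1],None,fx=6,fy=6,interpolation=cv2.INTER_CUBIC))
g=im[max(y0,0):y0+100,x0:x0+130].astype(float)
np.save('m.npy',np.array([m,y0,x0],dtype=object),allow_pickle=True)
# orange disc on top
k=((g[:,:,0]>g[:,:,2]*1.6)&(g[:,:,0]>60)).astype(np.uint8)
n,l,st,ce=cv2.connectedComponentsWithStats(k); i=1+st[1:,4].argmax(); c=ce[i]
print(st[i],c,at('wrist',(c[1]+max(y0,0),c[0]+x0),.05,m))
k=(g.mean(2)<75).astype(np.uint8)
n,l,st,ce=cv2.connectedComponentsWithStats(k); 
for i in range(1,n):
  if st[i,4]>100: print('dark',st[i],ce[i])
E
```

```text
[0.5468 0.3956 0.2545] [[ 0.1588 -0.9873  0.0005]
 [-0.9873 -0.1588  0.    ]
 [ 0.     -0.0005 -1.    ]] [ 49.5928  25.5469  13.1259   0.0201 -77.5596 -40.4573] 4.4
[(0.61, array([122.2, 255.1]), array([0.5597, 0.3283, 0.03  ])), (0.36, array([ 72. , 165.6]), array([0.6938, 0.2743, 0.03  ]))]
122 260
[ 54  43  19  18 255] [62.8824 51.1373] [0.5559 0.3288 0.05  ]
dark [ 44  32  24  27 185] [53.4595 41.2486]
```

View pics/w2c.png

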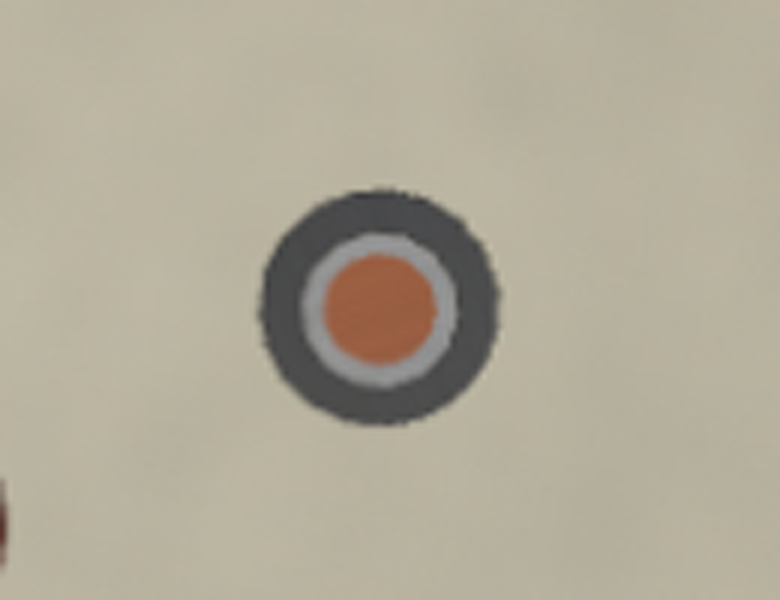

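The die is dead below the camera (boss centre (380,310) in the crop), at world (0.556, 0.329).

```bash
python3 - <<'E'
from h import *
plan([.556,.329,.10],189.15,87)
E
```

```text
[[87,16.8,0.4,38.7,0,0,-0.0],[87,16.8,0.4,38.7,0,0,-0.0],[87,16.8,0.4,38.7,0,0,-0.0],[87,16.8,0.4,38.7,0,0,-0.0]]
```

Request:
{"op": "arm_command", "data": {
  "motion": [
    [87, 17, 0.5, 30, 0, 0, 0],
    [87, 17, 0.5, 40, 0, 0, 0],
    [87, 17, 0.5, 40, 0, 0, 0],
    [87, 17, 0.5, 40, 0, 0, 0],
    [87, 0, 0, 5, 0, 0, 0],
    [87, 0, 0, 0, 0, 0, 0],
    [87, 0, 0, 0, 0, 0, 0]
  ]
}}

```text
time_s: 5.2
tcp_pos: [0.557, 0.3309, 0.1017]
ee_rot: [[0.161, -0.987, 0.004], [-0.987, -0.161, 0.003], [-0.002, -0.005, -1.0]]
wrist_force: [0.1, -0.8, 1.3]
gripper_width: 1.0
gripper_force: 0.0
```

```bash
python3 - <<'E'
from h import *
print(sense()['tcp_pos'])
plan([.556,.329,.034],189.15,87,.022)
E
```

```text
[0.55695423 0.33085389 0.10170477]
[[87,0.4,0.3,16.9,0,0,0.0],[87,0.4,0.3,16.9,0,0,0.0],[87,0.4,0.3,16.9,0,0,0.0],[87,0.4,0.3,16.9,0,0,0.0]]
```

Request:
{"op": "arm_command", "data": {
  "motion": [
    [87, 0.5, 0, 17, 0, 0, 0],
    [87, 0.5, 0, 17, 0, 0, 0],
    [87, 0, 0, 17, 0, 0, 0],
    [87, 0, 0, 16, 0, 0, 0],
    [87, 0, 0, 0, 0, 0, 0],
    [50, 0, 0, 0, 0, 0, 0],
    [40, 0, 0, 0, 0, 0, 0],
    [20, 0, 0, 0, 0, 0, 0]
  ]
}}

```text
time_s: 6.0
tcp_pos: [0.5562, 0.3294, 0.0336]
ee_rot: [[0.161, -0.987, 0.002], [-0.987, -0.161, 0.002], [-0.002, -0.002, -1.0]]
wrist_force: [-0.0, 0.8, -0.0]
gripper_width: 0.809
gripper_force: 0.0
```

Request:
{"op": "arm_command", "data": {
  "motion": [
    [20, 0, 0, 0, 0, 0, 0],
    [20, 0, 0, 0, 0, 0, 0],
    [20, 0, 0, 0, 0, 0, 0]
  ]
}}

```text
time_s: 6.3
tcp_pos: [0.5555, 0.3286, 0.0321]
ee_rot: [[0.16, -0.987, 0.0], [-0.987, -0.16, 0.0], [-0.0, -0.0, -1.0]]
wrist_force: [0.1, 0.0, 0.1]
gripper_width: 0.54
gripper_force: 0.0
```

Request:
{"op": "arm_command", "data": {
  "motion": [
    [20, 0, 0, 0, 0, 0, 0],
    [20, 0, 0, 0, 0, 0, 0],
    [20, 0, 0, 0, 0, 0, 0],
    [20, 0, 0, 0, 0, 0, 0],
    [20, 0, 0, -5, 0, 0, 0],
    [20, 0, 0, -10, 0, 0, 0],
    [20, 0, 0, 0, 0, 0, 0]
  ]
}}

```text
time_s: 7.0
tcp_pos: [0.5566, 0.3295, 0.0492]
ee_rot: [[0.161, -0.987, 0.003], [-0.987, -0.161, 0.002], [-0.002, -0.004, -1.0]]
wrist_force: [-0.1, 0.9, 0.2]
gripper_width: 0.236
gripper_force: 0.0
```

```bash
python3 - <<'E'
from h import *
s=sense();print(s['tcp_pos'],s['wrist_force'],s['moment'])
N=np.array([.543,.031]);d=np.array([-.159,.987]);n=N-d*.004
print(n); plan([n[0],n[1],.115],189.15,20,.04)
E
```

```text
[0.55658232 0.32949151 0.04918287] [-0.05664132  0.86073578  0.21188906] [0.05088079 0.09970381 0.00682297]
[0.543636 0.027052]
[[20,37.1,7.7,-8.2,0,0,0.0],[20,37.1,7.7,-8.2,0,0,0.0],[20,37.1,7.7,-8.2,0,0,0.0],[20,37.1,7.7,-8.2,0,0,0.0],[20,37.1,7.6,-8.2,0,0,0.0],[20,37.1,7.6,-8.2,0,0,0.0],[20,37.1,7.6,-8.2,0,0,0.0],[20,37.1,7.6,-8.2,0,0,0.0]]
```

```bash
python3 - <<'E'
from h import *
np.set_printoptions(precision=4,suppress=True)
m=camera_model('wrist'); im=save('wrist','w3'); print(sense()['tcp_pos'])
print([(round(f['p'],2),np.round(f['location'],1),at('wrist',f['location'],.03,m)) for f in find_in('die','wrist')[:2]])
b=save('top','t3'); 
print([(round(f['p'],2),np.round(f['location'],1),at('top',f['location'],.03)) for f in find_in('die','top')[:2]])
s=save('scene','s3')
print([(round(f['p'],2),np.round(f['location'],1),at('scene',f['location'],.03)) for f in find_in('die','scene')[:2]])
cv2.imwrite('pics/w3c.png',np.hstack([cv2.resize(im[:,:,::-1],(400,300)),cv2.resize(s[200:320,300:460,::-1],(400,300),interpolation=3)]))
E
```

```text
[0.5561 0.3292 0.0484]
[(0.74, array([209.7, 253.3]), array([0.5603, 0.3209, 0.03  ])), (0.37, array([281.2,  94.4]), array([0.6874, 0.4094, 0.03  ]))]
[(0.49, array([185.9, 136. ]), array([0.5502, 0.3074, 0.03  ])), (0.2, array([186.1, 262.5]), array([ 0.5516, -0.059 ,  0.03  ]))]
[(0.26, array([279.8, 412.8]), array([0.5665, 0.4594, 0.03  ]))]
```

View pics/w3c.png

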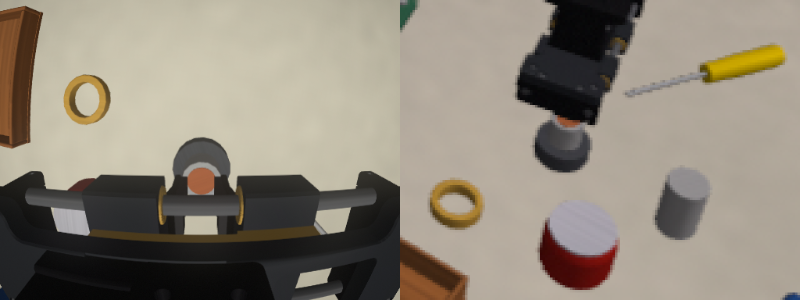

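```bash
cat >> h.py <<'E'
def boss(im,m,z=.05,near=None,cam='wrist'):
    g=im.astype(float); k=((g[:,:,0]>g[:,:,2]*1.6)&(g[:,:,0]>60)).astype(np.uint8)
    n,l,st,ce=cv2.connectedComponentsWithStats(k)
    for i in range(1,n):
        if st[i,4]>15:
            P=at(cam,ce[i][::-1],z,m)
            if np.hypot(*(P[:2]-near))<.05: print('boss',st[i],ce[i],P)
E
python3 - <<'E'
from h import *
np.set_printoptions(precision=4,suppress=True)
im=cv2.imread('pics/w3.png')[:,:,::-1]; m=camera_model('wrist'); print(sense()['tcp_pos'])
boss(im,m,.05,np.array([.556,.325]))
for n in 't1','t3': boss(cv2.imread(f'pics/{n}.png')[:,:,::-1],camera_model('top'),.05,np.array([.556,.325]),'top')
for n in 's1','s3': boss(cv2.imread(f'pics/{n}.png')[:,:,::-1],camera_model('scene'),.05,np.array([.556,.325]),'scene')
print(proj('wrist',np.array([.556,.329,.0484]),m))
cv2.imwrite('pics/w3d.png',cv2.resize(im[150:310,190:330],(790,600*160*79//(60*140)//2*1),interpolation=3)) if 0 else cv2.imwrite('pics/w3d.png',cv2.resize(im[160:290,180:330],None,fx=4.5,fy=4.5,interpolation=cv2.INTER_CUBIC))
E
```

```text
[0.5552 0.3284 0.0467]
boss [240 215  35  34 972] [257.2912 231.3035] [0.555  0.3267 0.05  ]
boss [202 238  11  50 329] [206.3343 262.921 ] [0.5851 0.3551 0.05  ]
boss [301 238  11  50 327] [307.1284 262.8196] [0.5182 0.3443 0.05  ]
boss [123 180   8   7  46] [126.913 183.   ] [0.5556 0.3288 0.05  ]
boss [363 244   9   7  51] [366.8627 246.9608] [0.5538 0.3298 0.05  ]
boss [363 246   9   5  26] [366.6923 248.3846] [0.5586 0.3316 0.05  ]
[np.float64(233.38334475289938), np.float64(255.17548157519985)]
```

View pics/w3d.png

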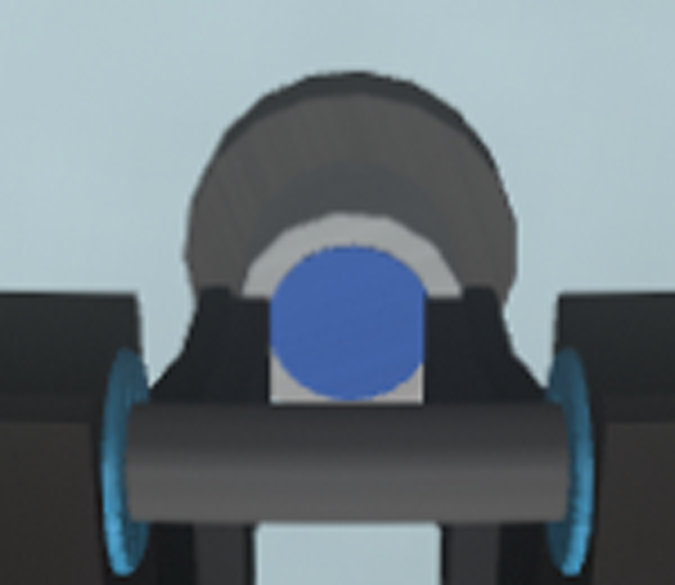

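```bash
python3 - <<'E'
from h import *
np.set_printoptions(precision=4,suppress=True)
s=sense(); m=camera_model('wrist'); R=s['ee_rot']; p=s['tcp_pos']
print(s['gripper_width'],p,'cam in tool',R.T@(-np.array(m['R']).T@m['t']-p)); print(np.array(m['R'])@R)
for x in (.0095,0,-.0095):
  for z in (.008,-.011): print(x,z,[np.round(proj('wrist',p+R@np.array([x,y,z]),m),1) for y in (-.01025,.01025)])
for z in (.05,.02): print([np.round(proj('wrist',np.array([.5555+.987*q,.3285+.159*q,z]),m),1) for q in (-.028,-.017,.017,.028)])
print([np.round(proj('wrist',np.array([.5555+.159*q,.3285-.987*q,z]),m),1) for q,z in ((.028,.02),(.028,0),(.017,.05),(.0,.05))])
E
```

```text
0.2293922325159092 [0.5552 0.3284 0.0467] cam in tool [ 0.071   0.0002 -0.1805]
[[-0.0008  1.      0.0001]
 [-0.9669 -0.0008 -0.2551]
 [-0.2551 -0.0003  0.9669]]
0.0095 0.008 [array([214.1, 241.2]), array([214.1, 271.9])]
0.0095 -0.011 [array([223.8, 239.6]), array([223.8, 273.4])]
0 0.008 [array([227.4, 241.4]), array([227.4, 271.7])]
0 -0.011 [array([238.3, 239.9]), array([238.2, 273.1])]
-0.0095 0.008 [array([240.3, 241.6]), array([240.3, 271.5])]
-0.0095 -0.011 [array([252.1, 240.2]), array([252.1, 272.9])]
[array([233.5, 299.5]), array([233.6, 282.5]), array([233.6, 229.6]), array([233.4, 212.7])]
[array([218.5, 294. ]), array([218.5, 279.2]), array([218.5, 233.1]), array([218.4, 218.3])]
[array([181.3, 256.1]), array([176. , 256.2]), array([208.4, 256.1]), array([233.7, 256.1])]
```

Fingers closed to 20 mm without catching, yet the die has not moved. I'll reopen, descend again and watch the closing before any lift.

Request:
{"op": "arm_command", "data": {
  "motion": [
    [87, 0, 0, 0, 0, 0, 0],
    [87, 0, 0, 0, 0, 0, 0],
    [87, 0, 0, 0, 0, 0, 0],
    [60, 0, 0, 0, 0, 0, 0],
    [50, 0, 0, 0, 0, 0, 0],
    [50, 0, 0, 7, 0, 0, 0],
    [50, 0, 0, 7, 0, 0, 0],
    [44, 0, 0, 0, 0, 0, 0]
  ]
}}

```text
time_s: 8.1
tcp_pos: [0.5544, 0.3278, 0.0312]
ee_rot: [[0.16, -0.987, -0.003], [-0.987, -0.16, -0.002], [0.002, 0.003, -1.0]]
wrist_force: [-0.3, -0.8, 0.5]
gripper_width: 0.535
gripper_force: 0.0
```

Request:
{"op": "arm_command", "data": {
  "motion": [
    [30, 0, 0, 0, 0, 0, 0],
    [30, 0, 0, 0, 0, 0, 0],
    [30, 0, 0, 0, 0, 0, 0]
  ]
}}

```text
time_s: 8.4
tcp_pos: [0.5556, 0.3287, 0.0332]
ee_rot: [[0.16, -0.987, 0.0], [-0.987, -0.16, 0.0], [-0.0, -0.0, -1.0]]
wrist_force: [0.7, 0.0, -0.3]
gripper_width: 0.372
gripper_force: 0.0
```

```bash
python3 - <<'E'
from h import *
s=sense();print(s['tcp_pos'],s['wrist_force'],s['gripper_width'],s['gripper_force'],s['time_s'])
E
```

```text
[0.5555707  0.32871911 0.0331849 ] [ 0.66980811  0.02310366 -0.29822754] 0.3717757798517944 0.0 8.4
```

Request:
{"op": "arm_command", "data": {
  "motion": [
    [87, 0, 0, 0, 0, 0, 0],
    [87, 0, 0, 0, 0, 0, 0],
    [87, 0, 0, 0, 0, 0, 0],
    [87, 0, 0, 0, 0, 0, 0],
    [87, 0, 0, 0, 0, 0, 0],
    [87, 0, 0, 6, 0, 0, 0],
    [87, 0, 0, 6, 0, 0, 0],
    [60, 0, 0, 0, 0, 0, 0]
  ]
}}

```text
time_s: 9.2
tcp_pos: [0.5546, 0.3279, 0.0194]
ee_rot: [[0.16, -0.987, -0.002], [-0.987, -0.16, -0.002], [0.001, 0.003, -1.0]]
wrist_force: [-0.1, -0.4, -1.1]
gripper_width: 0.935
gripper_force: 0.0
```

Request:
{"op": "arm_command", "data": {
  "motion": [
    [40, 0, 0, 0, 0, 0, 0],
    [40, 0, 0, 0, 0, 0, 0],
    [40, 0, 0, 0, 0, 0, 0],
    [40, 0, 0, 0, 0, 0, 0],
    [40, 0, 0, 0, 0, 0, 0],
    [40, 0, 0, 0, 0, 0, 0]
  ]
}}

```text
time_s: 9.8
tcp_pos: [0.5554, 0.3286, 0.0211]
ee_rot: [[0.16, -0.987, 0.0], [-0.987, -0.16, 0.0], [-0.0, -0.0, -1.0]]
wrist_force: [0.7, 0.1, 0.1]
gripper_width: 0.492
gripper_force: 0.0
```

Request:
{"op": "arm_command", "data": {
  "motion": [
    [30, 0, 0, 0, 0, 0, 0],
    [30, 0, 0, 0, 0, 0, 0],
    [30, 0, 0, 0, 0, 0, 0]
  ]
}}

```text
time_s: 10.1
tcp_pos: [0.556, 0.3288, 0.0212]
ee_rot: [[0.16, -0.987, 0.001], [-0.987, -0.16, 0.001], [-0.0, -0.001, -1.0]]
wrist_force: [1.8, 0.4, -0.4]
gripper_width: 0.378
gripper_force: 30.0
```

```bash
python3 - <<'E'
from h import *
np.set_printoptions(precision=4,suppress=True)
s=sense();print(s['tcp_pos'],s['wrist_force'],s['gripper_width'],s['gripper_force'],s['time_s'])
im=save('wrist','w4'); a=save('scene','s4')
cv2.imwrite('pics/w4c.png',np.hstack([cv2.resize(im[150:310,180:330,::-1],(400,427),interpolation=3),cv2.resize(a[200:290,330:414,::-1],(400,427),interpolation=3)]))
E
```

```text
[0.556  0.3288 0.0212] [ 1.8202  0.4131 -0.3777] 0.3777436963271422 29.99744564294815 10.1
```

View pics/w4c.png

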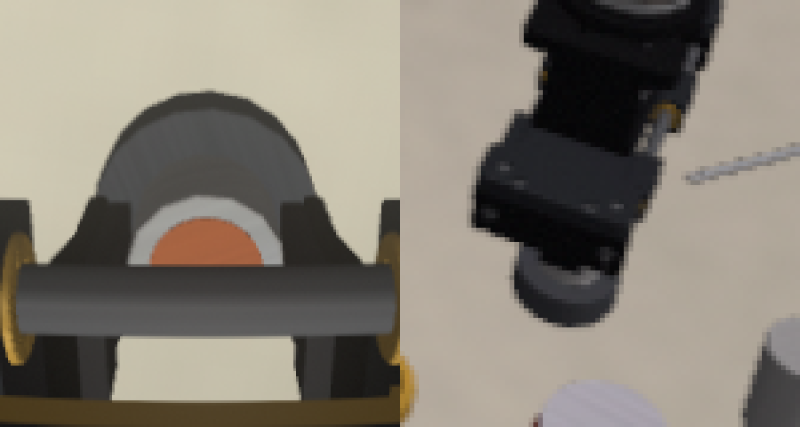

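Now it holds (30 N, ~33 mm) only at TCP z 0.021. From the picture scale the real fingertips are about 17–18 mm behind the TCP rather than 8 mm ahead. I'll regrip 9 mm lower for a full hold.

Request:
{"op": "arm_command", "data": {
  "motion": [
    [60, 0, 0, 0, 0, 0, 0],
    [60, 0, 0, 0, 0, 0, 0],
    [60, 0, 0, 0, 0, 0, 0],
    [60, 0, 0, 5, 0, 0, 0],
    [50, 0, 0, 4, 0, 0, 0],
    [40, 0, 0, 0, 0, 0, 0],
    [28, 0, 0, 0, 0, 0, 0],
    [28, 0, 0, 0, 0, 0, 0]
  ]
}}

```text
time_s: 11.0
tcp_pos: [0.5555, 0.3286, 0.012]
ee_rot: [[0.16, -0.987, 0.0], [-0.987, -0.16, 0.0], [0.0, -0.0, -1.0]]
wrist_force: [0.1, 0.3, 0.2]
gripper_width: 0.406
gripper_force: 0.0
```

Request:
{"op": "arm_command", "data": {
  "motion": [
    [24, 0, 0, 0, 0, 0, 0],
    [24, 0, 0, 0, 0, 0, 0],
    [24, 0, 0, 0, 0, 0, 0],
    [24, 0, 0, -4, 0, 0, 0],
    [24, 0, 0, -8, 0, 0, 0],
    [24, 0, 0, -8, 0, 0, 0],
    [24, 0, 0, 0, 0, 0, 0]
  ]
}}

```text
time_s: 11.7
tcp_pos: [0.5561, 0.3292, 0.0336]
ee_rot: [[0.161, -0.987, 0.002], [-0.987, -0.161, 0.002], [-0.001, -0.002, -1.0]]
wrist_force: [-0.6, 0.7, -5.3]
gripper_width: 0.383
gripper_force: 30.0
```

```bash
python3 - <<'E'
from h import *
np.set_printoptions(precision=4,suppress=True)
s=sense();print(s['tcp_pos'],s['wrist_force'],s['gripper_width'],s['gripper_force'],s['time_s'])
d=np.array([-.159,.987]);n=np.array([.543,.031])-d*.005
print(n); plan([n[0],n[1],.075],189.15,24,.04)
E
```

```text
[0.5561 0.3292 0.0336] [-0.6306  0.731  -5.286 ] 0.3826096749042497 29.99454975128174 11.7
[0.5438 0.0261]
[[24,37.2,7.6,-5.2,0,0,0.0],[24,37.2,7.6,-5.2,0,0,0.0],[24,37.2,7.6,-5.2,0,0,0.0],[24,37.2,7.6,-5.2,0,0,0.0],[24,37.2,7.6,-5.2,0,0,0.0],[24,37.2,7.6,-5.2,0,0,0.0],[24,37.2,7.6,-5.2,0,0,0.0],[24,37.2,7.6,-5.2,0,0,0.0]]
```

Request:
{"op": "arm_command", "data": {
  "motion": [
    [24, 15, 3, -25, 0, 0, 0],
    [24, 34, 7, -15, 0, 0, 0],
    [24, 38, 8, -2, 0, 0, 0],
    [24, 40, 8, 0, 0, 0, 0],
    [24, 40, 8, 0, 0, 0, 0],
    [24, 40, 8, 0, 0, 0, 0],
    [24, 40, 8, 0, 0, 0, 0],
    [24, 30, 8, 0, 0, 0, 0]
  ]
}}

```text
time_s: 12.5
tcp_pos: [0.5419, 0.0437, 0.0741]
ee_rot: [[0.159, -0.987, -0.0], [-0.987, -0.159, 0.0], [-0.0, 0.0, -1.0]]
wrist_force: [0.5, -0.4, -4.6]
gripper_width: 0.38
gripper_force: 30.0
```

Request:
{"op": "arm_command", "data": {
  "motion": [
    [24, 15, 5, 0, 0, 0, 0],
    [24, 0, 0, 0, 0, 0, 0],
    [24, 0, 0, 0, 0, 0, 0],
    [24, 0, 0, 0, 0, 0, 0]
  ]
}}

```text
time_s: 12.9
tcp_pos: [0.5405, 0.0313, 0.0741]
ee_rot: [[0.161, -0.987, 0.001], [-0.987, -0.161, 0.0], [-0.0, -0.001, -1.0]]
wrist_force: [0.2, -0.2, -4.2]
gripper_width: 0.383
gripper_force: 30.0
```

```bash
python3 - <<'E'
from h import *
np.set_printoptions(precision=4,suppress=True)
s=sense();print(s['tcp_pos'],s['wrist_force'],s['gripper_width'],s['gripper_force'],s['time_s'])
m=camera_model('wrist');im=save('wrist','w5')
r,k=plate('wrist',im,m=m); print(r)
cv2.imwrite('pics/w5b.png',cv2.resize(im[:,:,::-1],(800,600),interpolation=3))
plan([.5438,.0261,.070],189.15,24,.04)
E
```

```text
[0.5405 0.0313 0.0741] [ 0.2228 -0.2383 -4.1565] 0.38323812493428694 29.994406700134277 12.9
((554.7073974609375, -37.614471435546875), (167.02017211914062, 222.590087890625), 9.128323554992676)
[[24,5.8,-2.4,4.0,0,0,0.003]]
```

View pics/w5b.png

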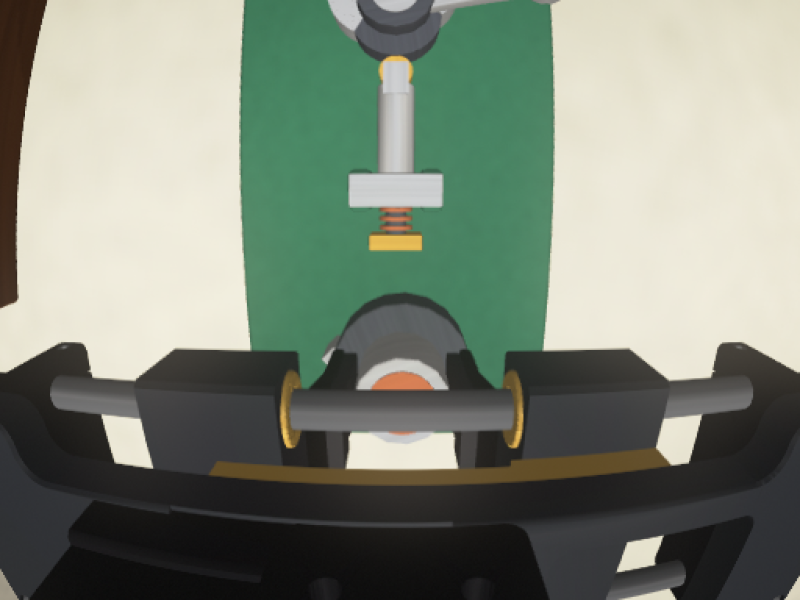

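Die hangs level, its axis about 2 mm right of the ram line ((403,…) vs (396,243)). Correcting by (+6, −2.5) mm, then going down.

Request:
{"op": "arm_command", "data": {
  "motion": [
    [24, 6, -2.5, 0, 0, 0, 0],
    [24, 0, 0, 12, 0, 0, 0],
    [24, 0, 0, 14, 0, 0, 0],
    [24, 0, 0, 12, 0, 0, 0],
    [24, 0, 0, 5, 0, 0, 0],
    [24, 0, 0, 0, 0, 0, 0],
    [24, 0, 0, 0, 0, 0, 0]
  ]
}}

```text
time_s: 13.65
tcp_pos: [0.5439, 0.0248, 0.031]
ee_rot: [[0.161, -0.987, 0.0], [-0.987, -0.161, -0.0], [0.0, -0.0, -1.0]]
wrist_force: [0.0, -0.6, -3.8]
gripper_width: 0.383
gripper_force: 30.0
```

```bash
python3 - <<'E'
from h import *
np.set_printoptions(precision=4,suppress=True)
s=sense();print(s['tcp_pos'],s['wrist_force'],s['moment'],s['time_s'])
m=camera_model('wrist')
plan([.5438,.0261,.024],189.15,24,.04)
im=save('wrist','w6')
g=im.astype(float);k=((g[:,:,0]>g[:,:,2]*1.5)&(g[:,:,0]>60)).astype(np.uint8)
n,l,st,ce=cv2.connectedComponentsWithStats(k)
for i in range(1,n):
  if st[i,4]>40: print(st[i],ce[i],at('wrist',ce[i][::-1],.03,m))
E
```

```text
[0.5439 0.0248 0.031 ] [ 0.0136 -0.5872 -3.7796] [-0.005   0.0603  0.0485] 13.65
[[24,-1.3,-0.1,7.0,0,0,0.002]]
[243  27  27  22 153] [255.732  34.817] [ 0.5643 -0.0982  0.03  ]
[244 147  25   4  91] [255.6374 148.3956] [ 0.553  -0.0282  0.03  ]
[244 153  24   5  99] [255.3737 155.2828] [ 0.5525 -0.024   0.03  ]
[235 160  42  21 727] [255.4608 171.4814] [ 0.5508 -0.014   0.03  ]
[179 237  14  50 417] [184.4388 261.6619] [0.5897 0.056  0.03  ]
[322 237  13  50 406] [329.0813 261.702 ] [0.4903 0.0399 0.03  ]
[238 238  39  12 348] [256.8678 244.5833] [0.5421 0.0343 0.03  ]
[ 134  287  295   24 3295] [289.8507 301.1469] [0.5109 0.0759 0.03  ]
[  0 364  12  20 121] [  3.5868 376.6033] [0.8579 0.3175 0.03  ]
```

Request:
{"op": "arm_command", "data": {
  "motion": [
    [24, -1, 0, 3, 0, 0, 0],
    [24, 0, 0, 2, 0, 0, 0],
    [24, 0, 0, 1, 0, 0, 0],
    [24, 0, 0, 0, 0, 0, 0],
    [24, 0, 0, 0, 0, 0, 0]
  ]
}}

```text
time_s: 14.2
tcp_pos: [0.5433, 0.0257, 0.025]
ee_rot: [[0.16, -0.987, 0.0], [-0.987, -0.16, 0.0], [0.0, -0.0, -1.0]]
wrist_force: [0.3, 0.2, -5.0]
gripper_width: 0.384
gripper_force: 30.0
```

Request:
{"op": "arm_command", "data": {
  "motion": [
    [24, 0, 0, 1, 0, 0, 0],
    [24, 0, 0, 0, 0, 0, 0],
    [24, 0, 0, 0, 0, 0, 0]
  ]
}}

```text
time_s: 14.5
tcp_pos: [0.5435, 0.0258, 0.0241]
ee_rot: [[0.16, -0.987, 0.001], [-0.987, -0.16, 0.0], [-0.0, -0.001, -1.0]]
wrist_force: [0.1, -0.2, -3.2]
gripper_width: 0.381
gripper_force: 30.0
```

Request:
{"op": "arm_command", "data": {
  "motion": [
    [24, 0, 0, 0.5, 0, 0, 0],
    [24, 0, 0, 0, 0, 0, 0],
    [24, 0, 0, 0, 0, 0, 0]
  ]
}}

```text
time_s: 14.8
tcp_pos: [0.5436, 0.0257, 0.024]
ee_rot: [[0.161, -0.987, 0.001], [-0.987, -0.161, 0.0], [0.0, -0.001, -1.0]]
wrist_force: [-0.9, -0.5, 0.8]
gripper_width: 0.382
gripper_force: 30.0
```

Contact with the plate (weight gone). Release and rise.

Request:
{"op": "arm_command", "data": {
  "motion": [
    [60, 0, 0, 0, 0, 0, 0],
    [60, 0, 0, 0, 0, 0, 0],
    [60, 0, 0, 0, 0, 0, 0],
    [60, 0, 0, -10, 0, 0, 0],
    [60, 0, 0, -30, 0, 0, 0],
    [60, 0, 0, -40, 0, 0, 0],
    [60, 0, 0, -45, 0, 0, 0],
    [60, 0, 0, -40, 0, 0, 0]
  ]
}}

```text
time_s: 15.6
tcp_pos: [0.5435, 0.0256, 0.1916]
ee_rot: [[0.161, -0.987, 0.002], [-0.987, -0.161, 0.0], [0.0, -0.002, -1.0]]
wrist_force: [0.6, 0.6, -0.2]
gripper_width: 0.691
gripper_force: 0.0
```

Request:
{"op": "arm_command", "data": {
  "motion": [
    [60, 0, 0, 0, 0, 0, 0],
    [60, 0, 0, 0, 0, 0, 0],
    [60, 0, 0, 0, 0, 0, 0]
  ]
}}

```text
time_s: 15.9
tcp_pos: [0.5424, 0.0256, 0.1877]
ee_rot: [[0.16, -0.987, -0.002], [-0.987, -0.16, -0.0], [-0.0, 0.002, -1.0]]
wrist_force: [0.5, -0.1, 0.0]
gripper_width: 0.691
gripper_force: 0.0
```

```bash
python3 - <<'E'
from h import *
np.set_printoptions(precision=4,suppress=True)
s=sense();print(s['tcp_pos'],s['wrist_force'],s['time_s'])
m=camera_model('wrist');im=save('wrist','w7')
boss(im,m,.062,np.array([.543,.03]))
t=save('top','t7'); boss(t,camera_model('top'),.062,np.array([.543,.03]),'top')
boss(t,camera_model('top'),.112,np.array([.503,-.152]),'top')
boss(im,m,.112,np.array([.503,-.152])); r,k=plate('wrist',im,m=m); print(r)
cv2.imwrite('pics/w7b.png',cv2.resize(im[:,:,::-1],(800,600),interpolation=3))
E
```

```text
[0.5424 0.0256 0.1877] [ 0.5279 -0.063   0.044 ] 15.9
boss [244 145  23   7 159] [254.8616 148.    ] [ 0.5508 -0.0161  0.062 ]
boss [245 178  22  22 374] [255.385 188.131] [0.5435 0.0258 0.062 ]
boss [230 185   8   6  34] [233.0882 187.5   ] [0.5427 0.0263 0.062 ]
boss [293 196  10   9  69] [297.8116 200.3333] [ 0.5018 -0.1503  0.112 ]
boss [310   5  33  35 793] [325.9798  21.6003] [ 0.5081 -0.1444  0.112 ]
((556.8175659179688, -50.224639892578125), (167.3004150390625, 302.453125), 9.152100563049316)
```

View pics/w7b.png

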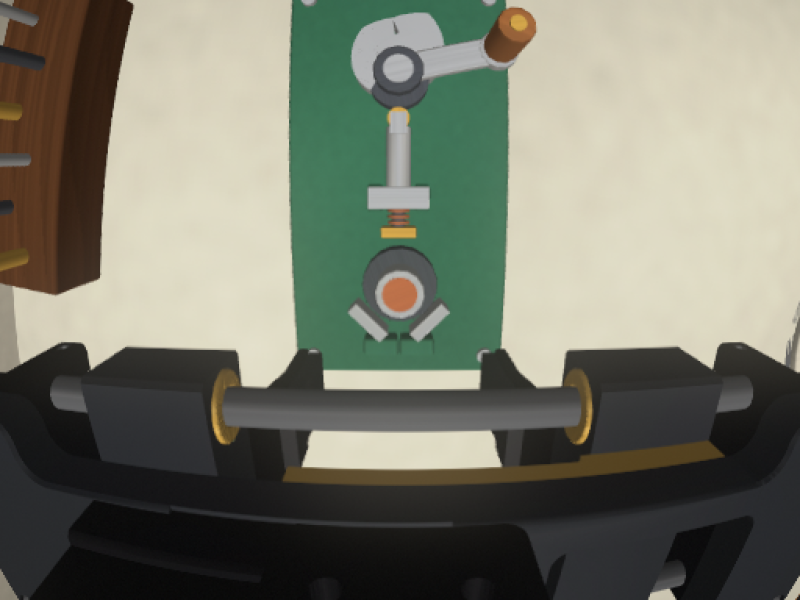

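The die stands upright in the V ((400,293), walls touching, ram face at (398,232)); the knob top is at (519,22). Now to the knob.

```bash
python3 - <<'E'
from h import *
np.set_printoptions(precision=4,suppress=True)
m=camera_model('wrist'); print(sense()['tcp_pos'],at('wrist',(22/1.5625-.2,519/1.5625-.2),.112,m),at('wrist',(68/1.5625-.2,398/1.5625-.2),.062,m))
plan([.503,-.152,.16],113,60)
E
```

```text
[0.5425 0.0255 0.1871] [ 0.5038 -0.1534  0.112 ] [ 0.5684 -0.1244  0.062 ]
[[60,16.9,6.7,2.7,0,0,0.133],[60,17.6,4.4,2.7,0,0,0.133],[60,18.1,2.1,2.7,0,0,0.133],[60,18.2,-0.4,2.7,0,0,0.133],[60,18.0,-2.8,2.7,0,0,0.133],[60,17.4,-5.1,2.7,0,0,0.133],[60,16.6,-7.4,2.7,0,0,0.133],[60,15.5,-9.5,2.7,0,0,0.133]]
[[60,14.1,-11.5,2.7,0,0,0.133],[60,12.4,-13.3,2.7,0,0,0.133]]
```

Request:
{"op": "arm_command", "data": {
  "motion": [
    [60, 17, 7, 2, 0, 0, 0.133],
    [60, 18, 4, 2, 0, 0, 0.133],
    [60, 18, 2, 2, 0, 0, 0.133],
    [60, 18, 0, 3, 0, 0, 0.133],
    [60, 18, -3, 3, 0, 0, 0.133],
    [60, 17, -5, 3, 0, 0, 0.133],
    [60, 17, -7, 3, 0, 0, 0.133],
    [60, 16, -10, 3, 0, 0, 0.133]
  ]
}}

```text
time_s: 16.8
tcp_pos: [0.5106, -0.1176, 0.1661]
ee_rot: [[-0.788, -0.615, -0.003], [-0.615, 0.788, -0.0], [0.002, 0.002, -1.0]]
wrist_force: [1.0, 0.4, -0.6]
gripper_width: 0.69
gripper_force: 0.0
```

Request:
{"op": "arm_command", "data": {
  "motion": [
    [60, 14, -11, 3, 0, 0, 0.133],
    [60, 12, -13, 3, 0, 0, 0.133],
    [60, 0, 0, 0, 0, 0, 0],
    [60, 0, 0, 0, 0, 0, 0],
    [60, 0, 0, 0, 0, 0, 0]
  ]
}}

```text
time_s: 17.3
tcp_pos: [0.5037, -0.1511, 0.1612]
ee_rot: [[-0.92, -0.393, -0.001], [-0.393, 0.92, -0.0], [0.0, 0.0, -1.0]]
wrist_force: [-0.2, -0.4, 0.8]
gripper_width: 0.687
gripper_force: 0.0
```

```bash
python3 - <<'E'
from h import *
np.set_printoptions(precision=4,suppress=True)
s=sense();print(s['tcp_pos'],s['joints'],s['time_s'])
m=camera_model('wrist');im=save('wrist','w8')
boss(im,m,.112,np.array([.5037,-.153]))
print([(round(f['p'],2),np.round(f['location'],1),at('wrist',f['location'],.09,m)) for f in find_in('knob_grip','wrist')[:2]])
plan([.5037,-.153,.07],113,60)
E
```

```text
[ 0.5037 -0.1511  0.1612] [  0.9955  14.5619 -17.057   -0.0001 -58.4108 -67.8599] 17.3
boss [243 183  28  38 837] [256.4791 202.4552] [ 0.4997 -0.1545  0.112 ]
boss [277 242  11   8  67] [281.4328 245.209 ] [ 0.526  -0.1204  0.112 ]
[(0.6, array([204.4, 256.2]), array([ 0.5072, -0.1516,  0.09  ])), (0.19, array([211.8, 273.1]), array([ 0.5076, -0.1351,  0.09  ]))]
[[60,0.3,-0.6,30.5,0,0,0.001],[60,0.3,-0.6,30.5,0,0,0.001],[60,0.3,-0.6,30.5,0,0,0.001]]
```

Request:
{"op": "arm_command", "data": {
  "motion": [
    [60, 0, -1, 25, 0, 0, 0],
    [60, 0.5, -1, 25, 0, 0, 0],
    [60, 0.5, 0, 25, 0, 0, 0],
    [60, 0, 0, 16, 0, 0, 0],
    [40, 0, 0, 0, 0, 0, 0],
    [15, 0, 0, 0, 0, 0, 0],
    [15, 0, 0, 0, 0, 0, 0],
    [15, 0, 0, 0, 0, 0, 0]
  ]
}}

```text
time_s: 18.2
tcp_pos: [0.5044, -0.1537, 0.0717]
ee_rot: [[-0.92, -0.391, 0.003], [-0.391, 0.92, -0.0], [-0.002, -0.001, -1.0]]
wrist_force: [-0.5, 0.4, 0.3]
gripper_width: 0.413
gripper_force: 0.0
```

Request:
{"op": "arm_command", "data": {
  "motion": [
    [15, 0, 0, 0, 0, 0, 0],
    [15, 0, 0, 0, 0, 0, 0],
    [15, 0, 0, 0, 0, 0, 0]
  ]
}}

```text
time_s: 18.5
tcp_pos: [0.5038, -0.1538, 0.0711]
ee_rot: [[-0.92, -0.391, 0.001], [-0.391, 0.92, -0.0], [-0.001, -0.0, -1.0]]
wrist_force: [-0.8, 0.8, 3.1]
gripper_width: 0.267
gripper_force: 30.0
```

```bash
cat >> h.py <<'E'
A=np.array([.568,-.125])
def arc(dphi,n,jaw=15,fac=.85):
    s=sense(); p=np.array(s['tcp_pos'])[:2]; R=s['ee_rot']; v=p-A
    ph=np.arctan2(v[1],v[0]); a=np.arctan2(R[1,1],R[0,1]); rows=[]
    cr=(np.degrees(ph)-199.15)%360; cr=cr-360 if cr>300 else cr
    F=np.array(s['wrist_force']); t=np.array([-np.sin(ph),np.cos(ph)]); u=v/np.linalg.norm(v)
    print('crank %.3f r %.1f F_tan %.1f F_rad %.1f Fz %.1f grip %.1f z %.4f t %.1f j6 %.0f'%(np.radians(cr),1e3*np.linalg.norm(v),F[:2]@t,F[:2]@u,F[2],s['gripper_force'],s['tcp_pos'][2],s['time_s'],s['joints'][5]))
    q=p
    for i in range(n):
        f=ph+dphi*(i+1)/n; g=A+.07*np.array([np.cos(f),np.sin(f)]); d=np.r_[g-q,0]; q=g
        Y=np.array([np.cos(a),np.sin(a),0]); X=np.cross(Y,[0,0,-1.]); a+=fac*dphi/n
        rows.append([jaw,round(float(1e3*X@d),1),round(float(1e3*Y@d),1),0,0,0,round(-fac*dphi/n,3)])
    print(str(rows).replace(' ',''))
E
python3 -c "
from h import *
arc(.48,8)"
```

```text
crank 0.087 r 70.4 F_tan -1.0 F_rad 0.4 Fz 3.1 grip 30.0 z 0.0711 t 18.5 j6 -68
[[15,-0.6,-4.2,0,0,0,-0.051],[15,-0.2,-4.2,0,0,0,-0.051],[15,-0.3,-4.2,0,0,0,-0.051],[15,-0.3,-4.2,0,0,0,-0.051],[15,-0.4,-4.2,0,0,0,-0.051],[15,-0.4,-4.2,0,0,0,-0.051],[15,-0.4,-4.2,0,0,0,-0.051],[15,-0.5,-4.2,0,0,0,-0.051]]
```

Request:
{"op": "arm_command", "data": {
  "motion": [
    [15, -0.5, -4.2, 0, 0, 0, -0.051],
    [15, -0.2, -4.2, 0, 0, 0, -0.051],
    [15, -0.3, -4.2, 0, 0, 0, -0.051],
    [15, -0.3, -4.2, 0, 0, 0, -0.051],
    [15, -0.4, -4.2, 0, 0, 0, -0.051],
    [15, -0.4, -4.2, 0, 0, 0, -0.051],
    [15, -0.4, -4.2, 0, 0, 0, -0.051],
    [15, -0.5, -4.2, 0, 0, 0, -0.051]
  ]
}}

```text
time_s: 19.3
tcp_pos: [0.5246, -0.18, 0.0711]
ee_rot: [[-0.688, -0.726, 0.001], [-0.726, 0.688, 0.0], [-0.001, -0.0, -1.0]]
wrist_force: [-0.9, 2.4, 4.4]
gripper_width: 0.266
gripper_force: 30.0
```

```bash
python3 -c "
from h import *
arc(.56,8)"
```

```text
crank 0.568 r 70.0 F_tan -2.2 F_rad -1.4 Fz 4.4 grip 30.0 z 0.0711 t 19.3 j6 -41
[[15,-0.7,-4.9,0,0,0,-0.06],[15,-0.7,-4.9,0,0,0,-0.06],[15,-0.7,-4.8,0,0,0,-0.06],[15,-0.8,-4.8,0,0,0,-0.06],[15,-0.8,-4.8,0,0,0,-0.06],[15,-0.9,-4.8,0,0,0,-0.06],[15,-0.9,-4.8,0,0,0,-0.06],[15,-1.0,-4.8,0,0,0,-0.06]]
```

Request:
{"op": "arm_command", "data": {
  "motion": [
    [15, -0.7, -4.9, 0, 0, 0, -0.06],
    [15, -0.7, -4.9, 0, 0, 0, -0.06],
    [15, -0.7, -4.8, 0, 0, 0, -0.06],
    [15, -0.8, -4.8, 0, 0, 0, -0.06],
    [15, -0.8, -4.8, 0, 0, 0, -0.06],
    [15, -0.9, -4.8, 0, 0, 0, -0.06],
    [15, -0.9, -4.8, 0, 0, 0, -0.06],
    [15, -1, -4.8, 0, 0, 0, -0.06]
  ]
}}

```text
time_s: 20.1
tcp_pos: [0.5599, -0.1946, 0.0711]
ee_rot: [[-0.275, -0.961, -0.001], [-0.961, 0.275, -0.0], [0.0, 0.001, -1.0]]
wrist_force: [-1.5, 0.7, 4.8]
gripper_width: 0.271
gripper_force: 30.0
```

```bash
python3 -c "
from h import *
arc(.48,8)"
```

```text
crank 1.120 r 70.1 F_tan -1.5 F_rad -0.6 Fz 4.8 grip 30.0 z 0.0711 t 20.1 j6 -12
[[15,-0.9,-4.1,0,0,0,-0.051],[15,-0.8,-4.1,0,0,0,-0.051],[15,-0.9,-4.1,0,0,0,-0.051],[15,-0.9,-4.1,0,0,0,-0.051],[15,-0.9,-4.1,0,0,0,-0.051],[15,-1.0,-4.1,0,0,0,-0.051],[15,-1.0,-4.1,0,0,0,-0.051],[15,-1.1,-4.1,0,0,0,-0.051]]
```

Request:
{"op": "arm_command", "data": {
  "motion": [
    [15, -0.9, -4.1, 0, 0, 0, -0.051],
    [15, -0.8, -4.1, 0, 0, 0, -0.051],
    [15, -0.9, -4.1, 0, 0, 0, -0.051],
    [15, -0.9, -4.1, 0, 0, 0, -0.051],
    [15, -0.9, -4.1, 0, 0, 0, -0.051],
    [15, -1, -4.1, 0, 0, 0, -0.051],
    [15, -1, -4.1, 0, 0, 0, -0.051],
    [15, -1.1, -4.1, 0, 0, 0, -0.051]
  ]
}}

```text
time_s: 20.9
tcp_pos: [0.592, -0.1912, 0.0711]
ee_rot: [[0.129, -0.992, -0.003], [-0.992, -0.129, -0.001], [0.001, 0.003, -1.0]]
wrist_force: [-2.9, -1.3, 4.8]
gripper_width: 0.27
gripper_force: 30.0
```

```bash
python3 -c "
from h import *
arc(.2,4)"
```

```text
crank 1.585 r 70.4 F_tan -3.2 F_rad 0.2 Fz 4.8 grip 30.0 z 0.0711 t 20.9 j6 10
[[15,-1.2,-3.3,0,0,0,-0.043],[15,-0.9,-3.4,0,0,0,-0.043],[15,-0.9,-3.4,0,0,0,-0.043],[15,-0.9,-3.4,0,0,0,-0.043]]
```

Request:
{"op": "arm_command", "data": {
  "motion": [
    [15, -1.2, -3.3, 0, 0, 0, -0.043],
    [15, -0.9, -3.4, 0, 0, 0, -0.043],
    [15, -0.9, -3.4, 0, 0, 0, -0.043],
    [15, -0.9, -3.4, 0, 0, 0, -0.043]
  ]
}}

```text
time_s: 21.3
tcp_pos: [0.6044, -0.1855, 0.0711]
ee_rot: [[0.296, -0.955, -0.003], [-0.955, -0.296, -0.002], [0.001, 0.003, -1.0]]
wrist_force: [-3.9, -2.9, 3.6]
gripper_width: 0.267
gripper_force: 30.0
```

```bash
python3 -c "
from h import *
arc(.2,4)"
```

```text
crank 1.778 r 70.6 F_tan -4.8 F_rad 0.5 Fz 3.6 grip 30.0 z 0.0711 t 21.3 j6 20
[[15,-1.5,-3.2,0,0,0,-0.043],[15,-0.9,-3.4,0,0,0,-0.043],[15,-1.0,-3.4,0,0,0,-0.043],[15,-1.0,-3.4,0,0,0,-0.043]]
```

Force is rising (−4.8 N): still on the rise.

Request:
{"op": "arm_command", "data": {
  "motion": [
    [15, -1.5, -3.2, 0, 0, 0, -0.043],
    [15, -0.9, -3.4, 0, 0, 0, -0.043],
    [15, -1, -3.4, 0, 0, 0, -0.043],
    [15, -1, -3.4, 0, 0, 0, -0.043]
  ]
}}

```text
time_s: 21.7
tcp_pos: [0.6158, -0.1773, 0.0712]
ee_rot: [[0.455, -0.89, -0.002], [-0.89, -0.455, -0.003], [0.002, 0.003, -1.0]]
wrist_force: [-3.2, -6.5, 3.7]
gripper_width: 0.269
gripper_force: 30.0
```

```bash
python3 -c "
from h import *
arc(.2,4)"
```

```text
crank 1.976 r 70.9 F_tan -6.7 F_rad 2.6 Fz 3.7 grip 30.0 z 0.0712 t 21.7 j6 29
[[15,-1.8,-3.1,0,0,0,-0.043],[15,-1.0,-3.3,0,0,0,-0.043],[15,-1.1,-3.3,0,0,0,-0.043],[15,-1.1,-3.3,0,0,0,-0.043]]
```

Request:
{"op": "arm_command", "data": {
  "motion": [
    [15, -1.5, -3.2, 0, 0, 0, -0.043],
    [15, -1, -3.3, 0, 0, 0, -0.043],
    [15, -1.1, -3.3, 0, 0, 0, -0.043],
    [15, -1.1, -3.3, 0, 0, 0, -0.043]
  ]
}}

```text
time_s: 22.1
tcp_pos: [0.6247, -0.168, 0.0712]
ee_rot: [[0.601, -0.799, -0.002], [-0.799, -0.601, -0.004], [0.002, 0.004, -1.0]]
wrist_force: [-2.7, -12.0, 1.8]
gripper_width: 0.265
gripper_force: 30.0
```

```bash
python3 -c "
from h import *
arc(.2,4)"
```

```text
crank 2.159 r 71.2 F_tan -11.2 F_rad 5.1 Fz 1.8 grip 30.0 z 0.0712 t 22.1 j6 37
[[15,-2.2,-3.0,0,0,0,-0.043],[15,-1.1,-3.3,0,0,0,-0.043],[15,-1.1,-3.3,0,0,0,-0.043],[15,-1.1,-3.3,0,0,0,-0.043]]
```

Request:
{"op": "arm_command", "data": {
  "motion": [
    [15, -1.5, -3, 0, 0, 0, -0.043],
    [15, -1.1, -3.3, 0, 0, 0, -0.043]
  ]
}}

```text
time_s: 22.3
tcp_pos: [0.6283, -0.163, 0.0712]
ee_rot: [[0.667, -0.745, -0.001], [-0.745, -0.667, -0.006], [0.003, 0.005, -1.0]]
wrist_force: [-1.8, -16.0, 1.2]
gripper_width: 0.272
gripper_force: 30.0
```

```bash
python3 -c "
from h import *
arc(.1,2)"
```

```text
crank 2.245 r 71.3 F_tan -14.5 F_rad 7.0 Fz 1.2 grip 30.0 z 0.0712 t 22.3 j6 42
[[15,-2.3,-3.0,0,0,0,-0.043],[15,-1.1,-3.3,0,0,0,-0.043]]
```

Request:
{"op": "arm_command", "data": {
  "motion": [
    [15, 0, 0, 0, 0, 0, 0],
    [15, 0, 0, 0, 0, 0, 0]
  ]
}}

```text
time_s: 22.5
tcp_pos: [0.6296, -0.1612, 0.0712]
ee_rot: [[0.666, -0.746, 0.002], [-0.746, -0.666, -0.003], [0.004, 0.001, -1.0]]
wrist_force: [1.5, -7.7, 0.6]
gripper_width: 0.267
gripper_force: 30.0
```

```bash
python3 - <<'E'
from h import *
from scipy.optimize import least_squares
P=np.array([(.5038,-.1538),(.5246,-.18),(.5599,-.1946),(.592,-.1912),(.6044,-.1855),(.6158,-.1773),(.6247,-.168),(.6283,-.163)])
print(least_squares(lambda q:np.hypot(*(P-q).T)-.07,[.568,-.125]).x)
arc(.1,2)
s=sense();print(s['wrist_force'],s['moment'],s['tcp_pos'])
E
```

```text
[ 0.56858352 -0.12554075]
crank 2.275 r 71.4 F_tan -5.9 F_rad 5.2 Fz 0.6 grip 30.0 z 0.0712 t 22.5 j6 42
[[15,-2.5,-2.9,0,0,0,-0.043],[15,-1.2,-3.3,0,0,0,-0.043]]
[ 1.50520202 -7.72598265  0.6428749 ] [-2.21536007 -0.04458337 -0.02596956] [ 0.6295626  -0.16124729  0.07120889]
```

```bash
sed -i 's/^A=.*/A=np.array([.569,-.1258])/' h.py; python3 -c "
from h import *
arc(.1,3)"
```

```text
crank 2.278 r 70.2 F_tan -5.9 F_rad 5.2 Fz 0.6 grip 30.0 z 0.0712 t 22.5 j6 42
[[15,-0.9,-2.2,0,0,0,-0.028],[15,-0.8,-2.2,0,0,0,-0.028],[15,-0.8,-2.2,0,0,0,-0.028]]
```

Request:
{"op": "arm_command", "data": {
  "motion": [
    [15, -0.8, -2.2, 0, 0, 0, -0.028],
    [15, -0.8, -2.2, 0, 0, 0, -0.028]
  ]
}}

```text
time_s: 22.7
tcp_pos: [0.6308, -0.159, 0.0712]
ee_rot: [[0.707, -0.707, -0.001], [-0.707, -0.707, -0.006], [0.004, 0.005, -1.0]]
wrist_force: [-0.8, -15.9, -0.1]
gripper_width: 0.264
gripper_force: 30.0
```

```bash
python3 -c "
from h import *
arc(.1,3)"
```

```text
crank 2.314 r 70.1 F_tan -14.4 F_rad 6.9 Fz -0.1 grip 30.0 z 0.0712 t 22.7 j6 45
[[15,-0.8,-2.2,0,0,0,-0.028],[15,-0.7,-2.2,0,0,0,-0.028],[15,-0.7,-2.2,0,0,0,-0.028]]
```

Request:
{"op": "arm_command", "data": {
  "motion": [
    [15, 0, 0, 0, 0, 0, 0],
    [15, 0, 0, 0, 0, 0, 0]
  ]
}}

```text
time_s: 22.9
tcp_pos: [0.6314, -0.158, 0.0712]
ee_rot: [[0.707, -0.708, 0.001], [-0.708, -0.707, -0.004], [0.004, 0.002, -1.0]]
wrist_force: [0.6, -10.0, 0.6]
gripper_width: 0.267
gripper_force: 30.0
```

```bash
python3 -c "
from h import *
arc(.1,3)"
```

```text
crank 2.331 r 70.3 F_tan -8.6 F_rad 5.1 Fz 0.6 grip 30.0 z 0.0712 t 22.9 j6 44
[[15,-1.0,-2.1,0,0,0,-0.028],[15,-0.8,-2.2,0,0,0,-0.028],[15,-0.8,-2.2,0,0,0,-0.028]]
```

```bash
sed -i 's/+\.07\*np/+.0713*np/' h.py; python3 -c "
from h import *
arc(.1,4)"
```

```text
crank 2.331 r 70.3 F_tan -8.6 F_rad 5.1 Fz 0.6 grip 30.0 z 0.0712 t 22.9 j6 44
[[15,0.4,-2.0,0,0,0,-0.021],[15,-0.6,-1.7,0,0,0,-0.021],[15,-0.6,-1.7,0,0,0,-0.021],[15,-0.6,-1.7,0,0,0,-0.021]]
```

Request:
{"op": "arm_command", "data": {
  "motion": [
    [15, 0.4, -2, 0, 0, 0, -0.021],
    [15, -0.6, -1.7, 0, 0, 0, -0.021],
    [15, -0.6, -1.7, 0, 0, 0, -0.021],
    [15, -0.6, -1.7, 0, 0, 0, -0.021]
  ]
}}

```text
time_s: 23.3
tcp_pos: [0.6337, -0.1536, 0.0712]
ee_rot: [[0.764, -0.645, -0.003], [-0.645, -0.764, -0.006], [0.002, 0.007, -1.0]]
wrist_force: [-1.3, -14.5, 0.9]
gripper_width: 0.268
gripper_force: 30.0
```

```bash
python3 -c "
from h import *
arc(.1,4)"
```

```text
crank 2.401 r 70.4 F_tan -13.9 F_rad 4.5 Fz 0.9 grip 30.0 z 0.0712 t 23.3 j6 49
[[15,0.3,-2.0,0,0,0,-0.021],[15,-0.5,-1.7,0,0,0,-0.021],[15,-0.6,-1.7,0,0,0,-0.021],[15,-0.6,-1.7,0,0,0,-0.021]]
```

Request:
{"op": "arm_command", "data": {
  "motion": [
    [15, 0, -1.7, 0, 0, 0, -0.021],
    [15, -0.5, -1.7, 0, 0, 0, -0.021],
    [15, -0.6, -1.7, 0, 0, 0, -0.021]
  ]
}}

```text
time_s: 23.6
tcp_pos: [0.6354, -0.1494, 0.0712]
ee_rot: [[0.803, -0.596, -0.004], [-0.596, -0.803, -0.007], [0.001, 0.008, -1.0]]
wrist_force: [-2.6, -18.1, 1.9]
gripper_width: 0.268
gripper_force: 30.0
```

```bash
python3 -c "
from h import *
arc(.1,4)"
```

```text
crank 2.466 r 70.5 F_tan -17.9 F_rad 3.6 Fz 1.9 grip 30.0 z 0.0712 t 23.6 j6 52
[[15,0.2,-1.9,0,0,0,-0.021],[15,-0.5,-1.7,0,0,0,-0.021],[15,-0.6,-1.7,0,0,0,-0.021],[15,-0.6,-1.7,0,0,0,-0.021]]
```

Request:
{"op": "arm_command", "data": {
  "motion": [
    [15, 0, 0, 0, 0, 0, 0],
    [15, 0, 0, 0, 0, 0, 0],
    [15, 0, 0, 0, 0, 0, 0]
  ]
}}

```text
time_s: 23.9
tcp_pos: [0.636, -0.1481, 0.0712]
ee_rot: [[0.802, -0.597, -0.003], [-0.597, -0.802, -0.005], [0.001, 0.006, -1.0]]
wrist_force: [-2.4, -12.3, 1.5]
gripper_width: 0.269
gripper_force: 30.0
```

```bash
python3 - <<'E'
from h import *
np.set_printoptions(precision=4,suppress=True)
arc(.1,4)
s=sense(); print(s['wrist_force'],s['moment'],s['tcp_pos'])
d=np.array([-.159,.987]);A0=np.array([.568,-.125]); e=np.array([-.987,-.159])
def brass(im,cam,m):
    hsv=cv2.cvtColor(im,cv2.COLOR_RGB2HSV); k=cv2.inRange(hsv,(5,110,60),(30,255,255))
    n,l,st,ce=cv2.connectedComponentsWithStats(k)
    for i in range(1,n):
        if st[i,4]>=4:
            P=at(cam,ce[i][::-1],.03,m)[:2]-A0; q=P@d*1e3,P@e*1e3
            if -20<q[0]<220 and abs(q[1])<60: print(cam,'px',np.round(ce[i],1),st[i,2:],'press x,y mm',np.round(q,1))
for n in 't1','t7': print(n); brass(cv2.imread(f'pics/{n}.png')[:,:,::-1].copy(),'top',camera_model('top'))
t=save('top','t9'); print('now'); brass(t,'top',camera_model('top'))
m=camera_model('wrist'); w=save('wrist','w9'); brass(w,'wrist',m)
print('s'); brass(cv2.imread('pics/s1.png')[:,:,::-1].copy(),'scene',camera_model('scene')); brass(save('scene','s9'),'scene',camera_model('scene'))
E
```

```text
crank 2.486 r 70.6 F_tan -12.4 F_rad 1.6 Fz 1.5 grip 30.0 z 0.0712 t 23.9 j6 52
[[15,0.1,-1.9,0,0,0,-0.021],[15,-0.6,-1.7,0,0,0,-0.021],[15,-0.6,-1.7,0,0,0,-0.021],[15,-0.6,-1.7,0,0,0,-0.021]]
[ -2.4393 -12.26     1.4981] [-3.5629  0.7611 -0.0131] [ 0.636  -0.1481  0.0712]
t1
top px [247.2 186.7] [ 7 10 37] press x,y mm [112.2   0.7]
t7
top px [232.9 187.4] [ 7  6 31] press x,y mm [153.3  -3.7]
top px [251.  186.2] [3 4 6] press x,y mm [100.9   0.7]
top px [223.5 203.5] [2 2 4] press x,y mm [187.4  38.5]
now
wrist px [258. 277.] [7 1 7] press x,y mm [  6.6 -21.1]
wrist px [275.9 301.4] [ 296   22 3199] press x,y mm [14.   8.3]
s
scene px [233. 193.] [ 3  5 11] press x,y mm [ 33.5 -10.6]
scene px [257.8 200. ] [10 10 62] press x,y mm [112.9  -4.4]
scene px [273.4 195.2] [ 8  5 33] press x,y mm [143.1  37. ]
scene px [239.8 195.5] [3 4 8] press x,y mm [ 56.8 -11.3]
scene px [261.6 201.2] [ 9  9 48] press x,y mm [125.3  -3.9]
```

Request:
{"op": "arm_command", "data": {
  "motion": [
    [15, 0, -1, 0, 0, 0, -0.012],
    [15, -0.3, -1, 0, 0, 0, -0.012],
    [15, -0.3, -1, 0, 0, 0, -0.012],
    [15, 0, 0, 0, 0, 0, 0],
    [15, 0, 0, 0, 0, 0, 0]
  ]
}}

```text
time_s: 24.55
tcp_pos: [0.6366, -0.1464, 0.0711]
ee_rot: [[0.823, -0.568, -0.004], [-0.568, -0.823, -0.006], [0.0, 0.007, -1.0]]
wrist_force: [-3.9, -14.7, 3.0]
gripper_width: 0.266
gripper_force: 30.0
```

```bash
python3 -c "
from h import *
arc(.06,4)"
```

```text
crank 2.512 r 70.7 F_tan -15.2 F_rad 0.5 Fz 3.0 grip 30.0 z 0.0711 t 24.6 j6 54
[[15,0.3,-1.2,0,0,0,-0.013],[15,-0.3,-1.0,0,0,0,-0.013],[15,-0.3,-1.0,0,0,0,-0.013],[15,-0.3,-1.0,0,0,0,-0.013]]
```

Request:
{"op": "arm_command", "data": {
  "motion": [
    [15, 0, -1.2, 0, 0, 0, -0.014],
    [15, -0.3, -1.1, 0, 0, 0, -0.014],
    [15, -0.3, -1.1, 0, 0, 0, -0.014],
    [15, 0, 0, 0, 0, 0, 0],
    [15, 0, 0, 0, 0, 0, 0]
  ]
}}

```text
time_s: 25.05
tcp_pos: [0.6377, -0.143, 0.0711]
ee_rot: [[0.846, -0.533, -0.005], [-0.533, -0.846, -0.006], [-0.001, 0.007, -1.0]]
wrist_force: [-3.7, -13.3, 3.7]
gripper_width: 0.268
gripper_force: 30.0
```

```bash
python3 - <<'E'
from h import *
np.set_printoptions(precision=4,suppress=True)
arc(.06,4); print(sense()['gripper_width'])
d=np.array([-.159,.987]);A0=np.array([.568,-.125])
im={n:cv2.imread(f'pics/{n}.png')[:,:,::-1].astype(float) for n in('s1','s9')}; im['s10']=save('scene','s10').astype(float)
# brightness profile along the ram axis at z=.03 (mm from cam axis), red minus blue
m=camera_model('scene'); xs=np.arange(20,140,4)
print(list(xs))
for n,I in im.items():
    P=np.array([proj('scene',np.r_[A0+d*x/1e3,.026],m) for x in xs],np.float32)
    q=lambda c:cv2.remap(I[:,:,c].astype(np.float32),P[:,1],P[:,0],1).ravel()
    print(n,'R-B',(q(0)-q(2)).astype(int).tolist()); print('   R',q(0).astype(int).tolist())
E
```

```text
crank 2.562 r 70.8 F_tan -13.8 F_rad -0.3 Fz 3.7 grip 30.0 z 0.0711 t 25.1 j6 56
[[15,0.1,-1.2,0,0,0,-0.013],[15,-0.3,-1.0,0,0,0,-0.013],[15,-0.3,-1.0,0,0,0,-0.013],[15,-0.3,-1.0,0,0,0,-0.013]]
0.26766101261780467
[np.int64(20), np.int64(24), np.int64(28), np.int64(32), np.int64(36), np.int64(40), np.int64(44), np.int64(48), np.int64(52), np.int64(56), np.int64(60), np.int64(64), np.int64(68), np.int64(72), np.int64(76), np.int64(80), np.int64(84), np.int64(88), np.int64(92), np.int64(96), np.int64(100), np.int64(104), np.int64(108), np.int64(112), np.int64(116), np.int64(120), np.int64(124), np.int64(128), np.int64(132), np.int64(136)]
s1 R-B [15, 46, 48, 38, 11, 1, 1, 1, 2, 2, 2, 2, 1, 2, 1, 1, 2, 4, 27, 55, 51, 45, 68, 110, 105, 84, 34, -19, -20, -20]
   R [61, 94, 95, 93, 95, 99, 104, 105, 105, 106, 107, 108, 108, 103, 131, 134, 134, 132, 111, 97, 92, 86, 108, 154, 146, 119, 82, 39, 38, 38]
s9 R-B [2, 1, 2, 2, 2, 3, 27, 56, 63, 30, 3, 1, 1, 1, 1, 1, 1, 1, 0, 2, 1, 1, 24, 57, 54, 70, 113, 99, 14, -4]
   R [136, 139, 141, 142, 141, 128, 110, 105, 111, 106, 101, 109, 109, 105, 137, 141, 141, 139, 121, 115, 115, 109, 93, 101, 96, 110, 161, 147, 70, 58]
s10 R-B [1, 2, 2, 2, 2, 1, 13, 46, 62, 38, 7, 1, 1, 2, 1, 1, 1, 1, 1, 1, 1, 2, 23, 58, 52, 69, 112, 100, 14, -4]
   R [138, 137, 141, 142, 141, 129, 109, 99, 109, 105, 99, 106, 109, 105, 137, 142, 141, 139, 121, 114, 116, 116, 114, 102, 94, 108, 161, 147, 72, 58]
```

Request:
{"op": "arm_command", "data": {
  "motion": [
    [15, 0, -1.2, 0, 0, 0, -0.014],
    [15, -0.3, -1.1, 0, 0, 0, -0.014],
    [15, 0, 0, 0, 0, 0, 0],
    [15, 0, 0, 0, 0, 0, 0]
  ]
}}

```text
time_s: 25.5
tcp_pos: [0.6384, -0.1404, 0.0711]
ee_rot: [[0.861, -0.509, -0.005], [-0.509, -0.861, -0.005], [-0.002, 0.007, -1.0]]
wrist_force: [-4.9, -11.7, 4.2]
gripper_width: 0.271
gripper_force: 30.0
```

```bash
cat >> h.py <<'E'
def lift(name):
    d=np.array([-.159,.987]);A0=np.array([.568,-.125]); m=camera_model('scene'); xs=np.arange(14,74,1.)
    I=save('scene',name).astype(np.float32)
    for n,I in (('s1',cv2.imread('pics/s1.png')[:,:,::-1].astype(np.float32)),('s9',cv2.imread('pics/s9.png')[:,:,::-1].astype(np.float32)),(name,I)):
        def prof(xs):
            w=0
            for o in (-.004,0,.004):
                P=np.array([proj('scene',np.r_[A0+d*x/1e3,.026+o],m) for x in xs],np.float32)
                w=w+cv2.remap(I[:,:,0]-I[:,:,2],P[:,1],P[:,0],1).ravel()
            return np.clip(w-30,0,None)
        w=prof(xs); f=np.arange(95,145,1.); v=prof(f); v[v<200]=0
        print(n,'roller %.1f face %.1f'%((w@xs)/w.sum(),(v@f)/max(v.sum(),1)))
E
python3 -c "
from h import *
arc(.06,4); lift('s11')"
```

```text
crank 2.600 r 70.9 F_tan -12.5 F_rad -2.4 Fz 4.2 grip 30.0 z 0.0711 t 25.5 j6 57
[[15,0.0,-1.1,0,0,0,-0.013],[15,-0.4,-1.0,0,0,0,-0.013],[15,-0.4,-1.0,0,0,0,-0.013],[15,-0.4,-1.0,0,0,0,-0.013]]
s1 roller 27.4 face 114.9
s9 roller 49.9 face 124.6
s11 roller 51.2 face 125.1
```

Request:
{"op": "arm_command", "data": {
  "motion": [
    [15, -0.2, -1.1, 0, 0, 0, -0.014],
    [15, -0.4, -1, 0, 0, 0, -0.014],
    [15, -0.4, -1, 0, 0, 0, -0.014],
    [15, 0, 0, 0, 0, 0, 0],
    [15, 0, 0, 0, 0, 0, 0]
  ]
}}

```text
time_s: 26.05
tcp_pos: [0.6393, -0.1364, 0.0711]
ee_rot: [[0.881, -0.472, -0.005], [-0.472, -0.881, -0.004], [-0.002, 0.006, -1.0]]
wrist_force: [-4.2, -9.5, 4.4]
gripper_width: 0.264
gripper_force: 30.0
```

```bash
python3 -c "
from h import *
arc(.06,4); lift('s12')"
```

```text
crank 2.658 r 71.1 F_tan -10.0 F_rad -2.7 Fz 4.4 grip 30.0 z 0.0711 t 26.1 j6 59
[[15,-0.2,-1.1,0,0,0,-0.013],[15,-0.4,-1.0,0,0,0,-0.013],[15,-0.4,-1.0,0,0,0,-0.013],[15,-0.4,-1.0,0,0,0,-0.013]]
s1 roller 27.4 face 114.9
s9 roller 49.9 face 124.6
s12 roller 51.7 face 125.1
```

Request:
{"op": "arm_command", "data": {
  "motion": [
    [15, -0.2, -1.1, 0, 0, 0, -0.014],
    [15, -0.4, -1, 0, 0, 0, -0.014],
    [15, -0.4, -1, 0, 0, 0, -0.014],
    [15, 0, 0, 0, 0, 0, 0],
    [15, 0, 0, 0, 0, 0, 0]
  ]
}}

```text
time_s: 26.6
tcp_pos: [0.6402, -0.1305, 0.0711]
ee_rot: [[0.901, -0.434, -0.004], [-0.434, -0.901, -0.001], [-0.003, 0.003, -1.0]]
wrist_force: [-4.6, -1.4, 5.6]
gripper_width: 0.266
gripper_force: 30.0
```

```bash
python3 -c "
from h import *
arc(.06,4); lift('s13')"
```

```text
crank 2.741 r 71.3 F_tan -1.7 F_rad -4.5 Fz 5.6 grip 30.0 z 0.0711 t 26.6 j6 62
[[15,-0.4,-1.0,0,0,0,-0.013],[15,-0.4,-1.0,0,0,0,-0.013],[15,-0.4,-1.0,0,0,0,-0.013],[15,-0.4,-1.0,0,0,0,-0.013]]
s1 roller 27.4 face 114.9
s9 roller 49.9 face 124.6
s13 roller 51.7 face 125.1
```

Slack: the dwell began at about 2.70. Going on to its middle (~2.92).

```bash
sed -i 's/\.0713\*np/.0705*np/' h.py; python3 -c "
from h import *
arc(.18,8)"
```

```text
crank 2.741 r 71.3 F_tan -2.1 F_rad -4.9 Fz 6.1 grip 30.0 z 0.0711 t 26.6 j6 62
[[15,-1.3,-1.2,0,0,0,-0.019],[15,-0.6,-1.5,0,0,0,-0.019],[15,-0.6,-1.5,0,0,0,-0.019],[15,-0.6,-1.5,0,0,0,-0.019],[15,-0.6,-1.5,0,0,0,-0.019],[15,-0.6,-1.5,0,0,0,-0.019],[15,-0.6,-1.5,0,0,0,-0.019],[15,-0.6,-1.4,0,0,0,-0.019]]
```

Request:
{"op": "arm_command", "data": {
  "motion": [
    [15, -1.2, -1.2, 0, 0, 0, -0.019],
    [15, -0.6, -1.5, 0, 0, 0, -0.019],
    [15, -0.6, -1.5, 0, 0, 0, -0.019],
    [15, -0.6, -1.5, 0, 0, 0, -0.019]
  ]
}}

```text
time_s: 27.05
tcp_pos: [0.6405, -0.1254, 0.0711]
ee_rot: [[0.931, -0.364, -0.002], [-0.364, -0.931, -0.003], [-0.001, 0.004, -1.0]]
wrist_force: [-2.8, -4.8, 3.9]
gripper_width: 0.268
gripper_force: 30.0
```

```bash
python3 -c "
from h import *
arc(.1,4)"
```

```text
crank 2.813 r 71.5 F_tan -4.8 F_rad -2.9 Fz 3.9 grip 30.0 z 0.0711 t 27.1 j6 65
[[15,-1.6,-1.3,0,0,0,-0.021],[15,-0.7,-1.6,0,0,0,-0.021],[15,-0.7,-1.6,0,0,0,-0.021],[15,-0.7,-1.6,0,0,0,-0.021]]
```

Request:
{"op": "arm_command", "data": {
  "motion": [
    [15, -1, -1.3, 0, 0, 0, -0.021],
    [15, -0.7, -1.6, 0, 0, 0, -0.021],
    [15, -0.7, -1.6, 0, 0, 0, -0.021],
    [15, -0.7, -1.6, 0, 0, 0, -0.021],
    [15, 0, 0, 0, 0, 0, 0],
    [15, 0, 0, 0, 0, 0, 0]
  ]
}}

```text
time_s: 27.65
tcp_pos: [0.6402, -0.1165, 0.0711]
ee_rot: [[0.958, -0.285, -0.001], [-0.285, -0.958, -0.001], [-0.001, 0.001, -1.0]]
wrist_force: [-3.3, -0.9, 4.7]
gripper_width: 0.269
gripper_force: 30.0
```

```bash
python3 -c "
from h import *
arc(.1,4); lift('s14')"
```

```text
crank 2.937 r 71.8 F_tan -0.5 F_rad -3.4 Fz 4.7 grip 30.0 z 0.0711 t 27.6 j6 69
[[15,-1.9,-1.1,0,0,0,-0.021],[15,-0.7,-1.6,0,0,0,-0.021],[15,-0.7,-1.6,0,0,0,-0.021],[15,-0.8,-1.6,0,0,0,-0.021]]
s1 roller 27.4 face 114.9
s9 roller 49.9 face 124.6
s14 roller 51.7 face 124.7
```

Mid-dwell, follower unmoved at 51.7. Let go and rise.

Request:
{"op": "arm_command", "data": {
  "motion": [
    [35, 0, 0, 0, 0, 0, 0],
    [55, 0, 0, 0, 0, 0, 0],
    [60, 0, 0, 0, 0, 0, 0],
    [60, 0, 0, 0, 0, 0, 0],
    [60, 0, 0, -15, 0, 0, 0],
    [60, 0, 0, -35, 0, 0, 0],
    [60, 0, 0, -45, 0, 0, 0],
    [60, 0, 0, -45, 0, 0, 0]
  ]
}}

```text
time_s: 28.5
tcp_pos: [0.6404, -0.1158, 0.2113]
ee_rot: [[0.959, -0.285, -0.001], [-0.285, -0.959, -0.0], [-0.001, 0.0, -1.0]]
wrist_force: [1.2, 0.2, 0.1]
gripper_width: 0.685
gripper_force: 0.0
```

Request:
{"op": "arm_command", "data": {
  "motion": [
    [60, 0, 0, -40, 0, 0, 0],
    [60, 0, 0, -30, 0, 0, 0],
    [60, 0, 0, 0, 0, 0, 0],
    [60, 0, 0, 0, 0, 0, 0],
    [60, 0, 0, 0, 0, 0, 0],
    [60, 0, 0, 0, 0, 0, 0]
  ]
}}

```text
time_s: 29.1
tcp_pos: [0.6401, -0.1158, 0.2785]
ee_rot: [[0.959, -0.285, -0.003], [-0.285, -0.959, 0.0], [-0.003, 0.001, -1.0]]
wrist_force: [-0.6, 0.7, 1.0]
gripper_width: 0.689
gripper_force: 0.0
```

```bash
python3 - <<'E'
from h import *
np.set_printoptions(precision=4,suppress=True)
s=sense(); print(s['tcp_pos'],s['wrist_force'],s['time_s'],s['gripper_width'])
lift('s15')
m=camera_model('wrist'); im=save('wrist','w15')
boss(im,m,.112,np.array([.64,-.1165])); boss(im,m,.062,np.array([.543,.03]))
t=save('top','t15'); boss(t,camera_model('top'),.062,np.array([.543,.03]),'top'); boss(t,camera_model('top'),.112,np.array([.64,-.1165]),'top')
sc=cv2.imread('pics/s15.png')[:,:,::-1]; boss(sc,camera_model('scene'),.062,np.array([.543,.03]),'scene')
for n in ('stake','wax_tin','brass_ring','hammer','spoon','screwdriver'):
    print(n,[(round(f['p'],2),np.round(f['location'],1)) for f in find_in(n,'scene')[:1]])
E
```

```text
[ 0.6401 -0.1158  0.2785] [-0.5648  0.6637  0.9556] 29.1 0.6892282426114432
s1 roller 27.4 face 114.9
s9 roller 49.9 face 124.6
s15 roller 52.0 face 125.1
boss [248 166  19  24 354] [256.7571 177.5198] [ 0.6417 -0.1179  0.112 ]
boss [280 148   9  11  68] [284.0294 152.7059] [ 0.6336 -0.1139  0.112 ]
boss [270 193   8   5  34] [273.3235 195.0882] [0.541  0.0319 0.062 ]
boss [257 198  10   9  50] [261.5 201.3] [0.5833 0.0216 0.062 ]
stake [(0.94, array([279.4, 413. ]))]
wax_tin [(0.72, array([295.2, 368.5]))]
brass_ring [(0.59, array([276.7, 325.6]))]
hammer [(0.81, array([150.6, 170.4]))]
spoon [(0.56, array([184.1, 151.1]))]
screwdriver [(0.9, array([224.7, 431.3]))]
```

```bash
python3 -c "
from station import *
print(finish_job())"
```

```text
the job is handed in; nothing more can be done
None
```

The die stands upright in the V, clamped by the ram. The crank is in the middle of the cam's dwell (about 2.9 rad), both were let go, and the job was handed in at about 29 s; the judge's result was not shown.

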